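# Sound the depth of a newly drilled brush-block hole

## Task

I have drilled a new hole in the wooden brush block and want to know how deep it is. Take the depth gauge by its red head, set its steel foot down flat on the block over the one empty hole, then slide the rod slowly and gently down until it stops on the bottom of the hole. Let go and leave the gauge standing there, foot flat and rod on the bottom, for me to read, without disturbing the other things on the desk.

Things in the scene. Friction and masses are not known exactly. Their poses are not given: they have to be found in the camera images.
- gauge_head (a point): Centre of the depth gauge's red head, a square block 20 x 20 mm and 30 mm tall (15 mm above and below this point) on top of its rod, flats parallel to the foot's sides. It is fixed to the rod and goes down with it. Its height above the foot's underside is 132 mm less the rod's reading. z axis up, along the rod. The gauge (about 0.39 kg in all, rod and head 0.07 kg) stands loose and upright on the desk.
- gauge_foot (a point): Centre of the flat underside of the gauge's foot, on the rod's axis. The foot is a steel bar 100 mm long (x axis) by 30 mm wide (y axis) by 14 mm high; a boss on it, 22 mm across, reaches 36 mm above the underside. z axis up. When the gauge is lifted by its head the foot slips down the rod and hangs at its stop (reading -0.010).
- gauge_rod (a joint): The gauge's reading, m: how far the tip of its 7 mm rod stands out below the foot's underside (negative: drawn back inside the foot). It grows as the rod goes down, from a stop at -0.010 to a stop at 0.062; starts at -0.010 to -0.002. The rod slides through the foot with a steady friction of about 2 N (less than the foot weighs) and stays where it is left.
- hole_mouth (a point): Centre of the mouth of the one empty hole in the brush block, level with the block's flat top, 70 mm above the desk; x, y axes as the block's, z up. The hole is upright, 10 mm across, slightly chamfered and blind, with a hard flat bottom (hole_floor). Its depth is not known: somewhere between 28 and 54 mm. Pencilled centre lines cross at it.
- brush_block: Pale beech block that does not move, 250 mm (x) by 90 mm (y) by 70 mm high; origin at the centre of its underside. The empty hole is midway across it at x = -70 mm, the end nearer the robot. Four brushes stand upright in its far end, at x = 58 to 104 mm, their tips up to 150 mm above the block's top.
- eraser: Bystander: white eraser, 45 x 22 x 13 mm, lying between the work places. Not to be moved. Origin at the centre of its underside.
- marker: Bystander: yellow marker pen with green cap, 125 x 15 x 14 mm, lying between the work places. Not to be moved. Origin at the centre of its underside.
- jar: Bystander: empty clear glass, 74 mm across, 95 mm high, at the far side. Not to be moved. Origin at the centre of its underside.
- pot: Bystander: white lidded pot, 64 mm across, 60 mm high, at the far side. Not to be moved. Origin at the centre of its underside.
- tin: Bystander: flat blue tin, 60 x 95 x 20 mm, at the far side. Not to be moved. Origin at the centre of its underside.
- tape: Bystander: roll of masking tape lying flat, 90 mm across, 24 mm high, near the robot. Not to be moved. Origin at the centre of its underside.
- brush: Bystander: small paint brush lying near the robot, 176 mm long, 11 mm thick. Not to be moved. Origin at the centre of its underside.
There are look-alikes about, which are no part of the job. What is shaped like the part that bears gauge_head but blue or pink is not meant.

How it is judged:
On the way, in this order (a step that is already met when the one before it is completed fails the run):
1. the gauge's foot stands flat on the block over the hole (horizontal distance between gauge_foot and hole_mouth below 0.006 m and z of gauge_foot in the frame of hole_mouth between -0.002 and 0.002 m and angle between gauge_foot's own z axis and vertical below 0.04 rad), for 0.1 s.
2. with the foot still flat, the rod is felt down onto the bottom of the hole (all of step 1 and contact force between gauge_rod and hole_floor above 0.3 N), for 0.2 s.
At the end, for the whole second after the job is handed in: The released gauge stands at rest, foot flat on the block (within 2 mm of its top, upright within 0.04 rad, centre within 6 mm of the hole's centre), the rod's tip touching the bottom of the hole (0.2 N or more; the rod alone weighs about 0.7 N; reading over 24 mm) (all of step 1 and value of joint gauge_rod above 0.024 m and contact force between gauge_rod and hole_floor above 0.2 N and linear speed of gauge below 0.01 m/s).
It fails at once if the rod is forced against the bottom of the hole (over 20 N) (contact force between gauge_rod and hole_floor above 20 N).
It fails at once if the gauge is banged or forced onto the block (foot over 25 N) (contact force between gauge and brush_block above 25 N).
It fails at once if another thing on the desk is disturbed (moved over 15 mm) (distance of any of eraser, marker, jar, pot, tin, tape, brush from where it was at the start of the episode above 0.015 m).
It also fails if it takes over 53 s, if anything falls off the work surface, if the arm or the gripper's body presses on something with over 40 N, if the wrist force passes 120 N, or if a joint passes its speed limit or range.

## Robot

A 6-joint arm with a two-finger parallel gripper is mounted at the origin on the work surface. World frame = base frame: x ahead of the robot, y to its left, z up, the work surface at z = 0. Lengths are in m, angles in rad, forces in N, time in s.
With the tool pointing down it reaches from about 0.275 to 0.75 m from the base axis. Payload 10.2 kg.
Tool frame: the origin (TCP) lies between the finger pads; the fingertips stand 17 mm ahead of it and the grasp point (between the pads) lies 2 mm behind it (finger_overhang is the distance from the TCP to the fingertips, in m); z points along the fingers, y is the direction in which the jaws open and shut (so a half turn about z gives the same grasp; the last joint's range is limited). The gripper opens to 88 mm and grips with 3 to 60 N. Pads are 18 mm wide; open, the fingers measure 123 mm over their backs; the gripper's body (75 mm by 187 mm) begins 45 mm behind the grasp point.
Start: joints at [1.082, 0.313, 1.498, -0, 1.331, -0.223], TCP at [0.138, 0.507, 0.256] pointing down, gripper open.
Joint ranges: [-2.94, 2.94], [-0.97, 2.17], [0.19, 2.56], [-1.23, 4.37], [0.02, 3.11], [-2.88, 2.88]. Speed limits (rad/s): [2.39, 2.39, 3.01, 3.14, 3.14, 3.14].

## Interface

Orientations are given as [roll, pitch, yaw] about the fixed x, y, z axes, in that order (R = Rz(yaw) Ry(pitch) Rx(roll)).
In Python, from cell import * gives the robot as it stands. The module is installed in compiled form; this text tells all that it offers.
- The arm moves only by the tool send_rows, never from a script. Its argument "targets" is a list of rows, each an object of numbers: "dx", "dy", "dz": the shift along the tool's x, y, z in cm; "wx", "wy", "wz": the turn, a rotation vector about the tool's x, y, z in rad; "grip": the closure in counts, from 0 (fully open) to 255 (shut). In form: [{"dx": .., "dy": .., "dz": .., "wx": .., "wy": .., "wz": .., "grip": ..}, ...]. A call has 1 to 5 rows; each row shifts and turns the pose as measured when the row begins, along the tool's axes as they then stand; what a row does not reach is not made up. A row lasts 1/12 s, in which the tool goes at most 41.7 mm and 7.16 degrees, less where a joint would pass 70% of its speed; a pose out of reach is approached as far as the arm can. A call with a gripper value outside its range is refused whole. The fingers move at their own pace and stop on an object; "force" is the grip in N (left out, the last holds). Time passes only in rows, so rows that do not move let the fingers close. It gives the time, the measured TCP pose, the force and the opening at its end, in the units of the state.
- get_state(): the state, without advancing time (a new reading comes with each control period).
- capture(name): name is "side" or "top" or "wrist"; returns the picture (400x640x3 uint8, red, green, blue); there is no depth.
- camera_info(name): a dict with "K" (3x3 intrinsics, pixels), "world_from_camera" (4x4, takes a point from camera to world coordinates). Camera axes: x right, y down, z forward; pixel columns grow to the right and rows downward; lengths in m; the calibration is good to about 2 mm. The wrist camera is an equidistant fisheye: a pixel r from the principal point sees the ray r / f radians off the axis. A picture is of the moment at which its call begins: read the wrist's pose just before it. camera_info takes no time and is no camera call; for the wrist camera it gives the pose at the moment of the call.
- job_done(): hands the job in, once; it reports no verdict.
Trained networks look in the newest picture that a camera, given by its name, has taken for a name from the list of things; names that differ only in an ending like _2 or _b are one class to them, and where a whole thing is asked for, a point or a joint stands for the part that bears it (a point fixed in the world has none). Each returns a list of dicts, best first, with "confidence" (0 to 1); they miss things now and then, are a little off and sometimes report something else, mostly with a low value. They report only what shows in the picture. A call takes as long as a camera call. They do not tell look-alikes from the thing itself.
- cut_out(camera, name): "mask" (400x640 bool, what is visible of it) and "pixel" ([column, row] in pixels, amid what is visible of it).
The state is a dict: "time_s": time; "q": joint angles; "dq": joint speeds; "tau": joint torques, N m; "tcp_pos": TCP position; "ee_rot": TCP orientation; "wrist_force": force on the tool from outside, world axes, zero at the start; "wrist_torque": the same for the moment, N m; "grip_width": opening from 0.0 (shut) to 1.0 (fully open).
Only numpy, scipy, OpenCV 4.12 (cv2) and the standard library are available. Lean on these libraries where they do the work, as an engineer would, in place of code of your own. Each camera call takes 0.05 s, during which the arm holds its last target. There are 200 camera calls.

## Working session

There is one attempt and no reset: what is moved stays moved. The work goes in short steps, Python scripts to look and compute and a tool call to move; the robot and the scene stay as the last step left them, time stands still between calls to the robot, and variables do not carry over. Pictures are saved under pics/ and viewed, about 8 in all and at most 12, crops included, and the job is handed in when it is done.

Besides the shell and the picture viewer there is one more tool, called after "Emit:" as name(argument=value, ...), one argument or row to a line, values as JSON. send_rows: Moves the arm, as the interface text tells. Its arguments: {"type":"object","properties":{"targets":{"type":"array"},"force":{"type":"number"}},"required":["targets"]}

```bash
mkdir -p pics; cat > h.py <<'E'
from cell import *
import numpy as np, cv2
def save(im,name): cv2.imwrite('pics/'+name,cv2.cvtColor(im,cv2.COLOR_RGB2BGR))
def ray(cam,px,info=None):
    i=info or camera_info(cam);K=np.array(i['K']);T=np.array(i['world_from_camera'])
    a=np.array([(px[0]-K[0,2])/K[0,0],(px[1]-K[1,2])/K[1,1]])
    if cam=='wrist':
        th=np.hypot(*a);d=np.r_[a/max(th,1e-9)*np.sin(th),np.cos(th)]
    else: d=np.r_[a,1.]
    return T[:3,3],T[:3,:3]@(d/np.linalg.norm(d))
def at_z(cam,px,z,info=None):
    o,d=ray(cam,px,info);return o+d*(z-o[2])/d[2]
def proj(cam,P,info=None):
    i=info or camera_info(cam);K=np.array(i['K']);T=np.array(i['world_from_camera'])
    p=T[:3,:3].T@(np.array(P)-T[:3,3])
    if cam=='wrist':
        r=np.hypot(p[0],p[1]);th=np.arctan2(r,p[2]);a=p[:2]/max(r,1e-9)*th
    else:a=p[:2]/p[2]
    return np.array([a[0]*K[0,0]+K[0,2],a[1]*K[1,1]+K[1,2]])
def meet(r1,r2):
    (o1,d1),(o2,d2)=r1,r2
    s=np.linalg.lstsq(np.c_[d1,-d2],o2-o1,rcond=None)[0]
    a,b=o1+s[0]*d1,o2+s[1]*d2
    return (a+b)/2,np.linalg.norm(a-b)
E
python3 - <<'E'
from h import *
s=get_state();print(s)
ims=[]
for c in ['side','top']:
    im=capture(c);ims.append(im)
    i=camera_info(c);print(c,np.round(i['K'],1).tolist(),np.round(i['world_from_camera'],3).tolist())
    for n in ['gauge_head','gauge_foot','brush_block']:
        for r in cut_out(c,n)[:4]:print(c,n,round(r['confidence'],2),np.round(r['pixel'],1),r['mask'].sum())
    save(im,c+'1.png')
E
```

```text
{'time_s': 0.0, 'q': array([ 1.08158618e+00,  3.13460119e-01,  1.49845158e+00,  1.31778851e-05,
        1.33100993e+00, -2.23422420e-01]), 'dq': array([ 4.25414047e-05,  2.37909893e-04, -8.49195208e-04,  3.74889480e-04,
        1.50680518e-03, -1.27633338e-04]), 'tau': array([ 1.69456685e-03, -4.02211404e+01, -2.52273005e+01,  6.94861240e-02,
        3.52412334e-02, -7.19019272e-05]), 'tcp_pos': array([0.13780965, 0.50634929, 0.25515042]), 'ee_rot': array([-3.14029955e+00, -3.06936361e-04,  2.87580159e+00]), 'wrist_force': array([0.35788622, 0.33747146, 0.2574433 ]), 'wrist_torque': array([-0.01140552, -0.01799064,  0.05666055]), 'grip_width': 0.9954266489952618}
side [[436.2, 0.0, 317.3], [0.0, 436.2, 199.8], [0.0, 0.0, 1.0]] [[-0.936, -0.263, 0.235, 0.288], [-0.353, 0.697, -0.625, 0.635], [0.0, -0.668, -0.744, 0.902], [0.0, 0.0, 0.0, 1.0]]
side gauge_head 0.74 [364.7 178.7] 201
side gauge_head 0.67 [316.9 149. ] 171
side gauge_head 0.61 [400.4 212. ] 181
side gauge_head 0.48 [226.  210.5] 761
side gauge_foot 0.86 [398.3 238.1] 736
side gauge_foot 0.7 [316.7 174.8] 533
side gauge_foot 0.61 [382.9 152.3] 420
side brush_block 0.68 [258.1 290.4] 6204
side brush_block 0.25 [317.6 175.8] 551
top [[445.8, 0.0, 321.1], [0.0, 445.8, 198.2], [0.0, 0.0, 1.0]] [[0.006, -0.985, 0.17, 0.369], [-1.0, -0.005, 0.007, -0.023], [-0.006, -0.17, -0.985, 1.105], [0.0, 0.0, 0.0, 1.0]]
top gauge_head 0.64 [337.1 290.1] 89
top gauge_head 0.54 [469.4 235.8] 140
top gauge_head 0.51 [397.5 171.8] 143
top gauge_foot 0.95 [367.8 240.3] 532
top gauge_foot 0.68 [459.  239.3] 654
top gauge_foot 0.63 [334.7 289.3] 510
top gauge_foot 0.62 [389.5 184.9] 491
top brush_block 0.59 [223.6 178.6] 4568
```

View pics/top1.png

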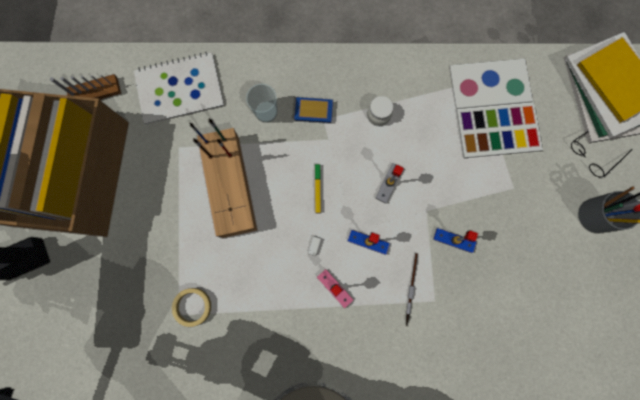

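View pics/side1.png

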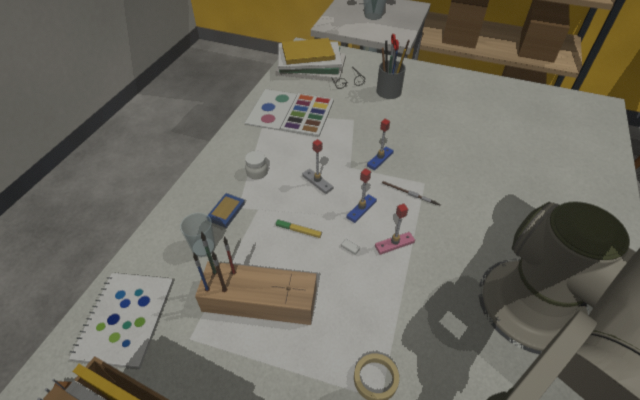

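Candidates with a red head:
- Grey steel foot: top (397,171), side (317,149).
- Blue foot: top (375,238), side (365,177).
- Blue foot: top (470,236), side (385,126).
- Pink foot: top (337,289), side (401,211).

Steel means the grey one. The pencil cross marking the hole is at top (230,210), side (289,289).

```bash
python3 - <<'E'
from h import *
t=capture('top');s=capture('side')
hs=[r for r in cut_out('side','gauge_head') if np.hypot(*(np.array(r['pixel'])-[317,149]))<12][:1]
ht=[r for r in cut_out('top','gauge_head') if np.hypot(*(np.array(r['pixel'])-[397,172]))<12][:1]
ft=[r for r in cut_out('top','gauge_foot') if np.hypot(*(np.array(r['pixel'])-[389,185]))<12][:1]
for n,a in(('hs',hs),('ht',ht),('ft',ft)):
  for r in a:print(n,r['pixel'])
if hs and ht:print('head',meet(ray('side',hs[0]['pixel']),ray('top',ht[0]['pixel'])))
# red centroid
for nm,im,c in(('side',s,(317,149)),('top',t,(397,172))):
  f=im.astype(int);m=(f[...,0]>110)&(f[...,1]<80)&(f[...,2]<90);m2=np.zeros_like(m);m2[c[1]-14:c[1]+14,c[0]-14:c[0]+14]=1
  y,x=np.nonzero(m&m2);print(nm,'red',x.mean(),y.mean(),len(x),x.min(),x.max(),y.min(),y.max())
  if nm=='side':rs=ray('side',(x.mean(),y.mean()))
  else: rt=ray('top',(x.mean(),y.mean()))
print('head red',meet(rs,rt))
if ft:
  y,x=np.nonzero(ft[0]['mask']);P=np.array([at_z('top',p,.014)[:2] for p in zip(x,y)]);print('foot',P.mean(0),cv2.minAreaRect(P.astype(np.float32)))
print('hole',meet(ray('side',(289,289)),ray('top',(230,210))),at_z('top',(230,210),.07),at_z('side',(289,289),.07))
a=cv2.resize(t[120:300,180:480],None,fx=2.6,fy=2.6,interpolation=cv2.INTER_CUBIC);save(a,'c1.png')
E
```

```text
hs [313.1, 149.2]
ft [389.9, 185.3]
side red 316.8076923076923 142.23076923076923 26 313 320 140 144
top red 398.09589041095893 169.3013698630137 73 393 403 165 174
head red (array([ 0.59870243, -0.1847641 ,  0.15102938]), np.float64(0.0003056661624845942))
foot [ 0.59722637 -0.18598572] ((0.5973576307296753, -0.18565748631954193), (0.03442103788256645, 0.10441457480192184), 61.39558029174805)
hole (array([0.51863545, 0.19900708, 0.06575142]), np.float64(0.0005202885662096497)) [0.51828194 0.19815555 0.07      ] [0.51720213 0.20120239 0.07      ]
```

View pics/c1.png

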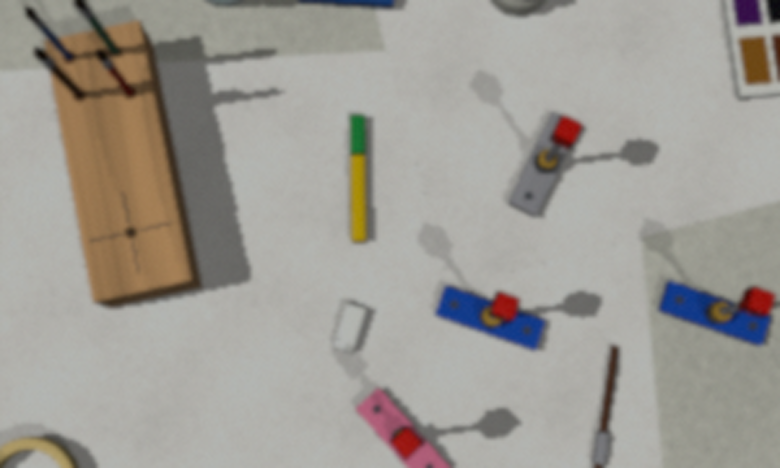

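The grey steel gauge is confirmed at crop (545,160), with its foot axis near -27° and the head about (0.598,-0.185). The cross and hole at crop (130,232) give about (0.518,0.199), and the block axis is about +10°. Next I plan a stop over the hole to look with the wrist camera.

```bash
cat >> h.py <<'E'
from scipy.spatial.transform import Rotation as Ro
import json,sys
def plan(tgt,yaw,grip=0,step=.04,n=None):
    s=get_state();p=np.array(s['tcp_pos']);R=Ro.from_euler('xyz',s['ee_rot']);G=Ro.from_euler('xyz',[np.pi,0,yaw])
    rv=(R.inv()*G).as_rotvec();d=np.array(tgt)-p
    n=n or int(max(np.ceil(np.linalg.norm(d)/step),np.ceil(np.linalg.norm(rv)/.12),1))
    out=[]
    for k in range(n):
        Rk=R*Ro.from_rotvec(rv*k/n);l=Rk.inv().apply(d/n)*100
        r=dict(zip(['dx','dy','dz'],[round(float(v),2) for v in l]))
        r.update(zip(['wx','wy','wz'],[round(float(v),3) for v in rv/n]));r['grip']=grip;out.append(r)
    print('pos',np.round(p,4),'rpy',np.round(s['ee_rot'],4),'F',np.round(s['wrist_force'],2),'t',round(s['time_s'],2),'w',round(s['grip_width']*88,1))
    for i in range(0,n,5):print(json.dumps(out[i:i+5]))
E
python3 - <<'E'
from h import *
i=camera_info('wrist');print(np.round(i['K'],1).tolist(),np.round(i['world_from_camera'],3).tolist())
plan([.50,.20,.30],3.31)
E
```

```text
[[309.7, 0.0, 318.2], [0.0, 309.7, 200.5], [0.0, 0.0, 1.0]] [[0.262, 0.919, 0.295, 0.062], [0.965, -0.249, -0.08, 0.527], [-0.0, 0.306, -0.952, 0.386], [0.0, 0.0, 0.0, 1.0]]
pos [0.1379 0.5066 0.2557] rpy [3.1416 0.     2.8758] F [-0.01 -0.18 -0.24] t 0.65 w 88.0
[{"dx": -3.58, "dy": -1.67, "dz": -0.37, "wx": 0.0, "wy": 0.0, "wz": -0.036, "grip": 0}, {"dx": -3.52, "dy": -1.8, "dz": -0.37, "wx": 0.0, "wy": 0.0, "wz": -0.036, "grip": 0}, {"dx": -3.45, "dy": -1.93, "dz": -0.37, "wx": 0.0, "wy": 0.0, "wz": -0.036, "grip": 0}, {"dx": -3.38, "dy": -2.05, "dz": -0.37, "wx": 0.0, "wy": 0.0, "wz": -0.036, "grip": 0}, {"dx": -3.3, "dy": -2.17, "dz": -0.37, "wx": 0.0, "wy": 0.0, "wz": -0.036, "grip": 0}]
[{"dx": -3.22, "dy": -2.29, "dz": -0.37, "wx": 0.0, "wy": 0.0, "wz": -0.036, "grip": 0}, {"dx": -3.14, "dy": -2.4, "dz": -0.37, "wx": 0.0, "wy": 0.0, "wz": -0.036, "grip": 0}, {"dx": -3.05, "dy": -2.52, "dz": -0.37, "wx": 0.0, "wy": 0.0, "wz": -0.036, "grip": 0}, {"dx": -2.96, "dy": -2.63, "dz": -0.37, "wx": 0.0, "wy": 0.0, "wz": -0.036, "grip": 0}, {"dx": -2.86, "dy": -2.73, "dz": -0.37, "wx": 0.0, "wy": 0.0, "wz": -0.036, "grip": 0}]
[{"dx": -2.76, "dy": -2.83, "dz": -0.37, "wx": 0.0, "wy": 0.0, "wz": -0.036, "grip": 0}, {"dx": -2.65, "dy": -2.93, "dz": -0.37, "wx": 0.0, "wy": 0.0, "wz": -0.036, "grip": 0}]
```

Emit:
send_rows(
  targets=[
    {"dx":-3.6,"dy":-1.7,"dz":-0.4,"wz":-0.036,"grip":0},
    {"dx":-3.5,"dy":-1.8,"dz":-0.4,"wz":-0.036,"grip":0},
    {"dx":-3.45,"dy":-1.9,"dz":-0.4,"wz":-0.036,"grip":0},
    {"dx":-3.4,"dy":-2.0,"dz":-0.4,"wz":-0.036,"grip":0},
    {"dx":-3.3,"dy":-2.2,"dz":-0.4,"wz":-0.036,"grip":0},
  ],
)

```text
validation failed for argument at $.ta...
```

Emit:
send_rows(
  targets=[
    {"dx":-3.2,"dy":-2.3,"dz":-0.4,"wz":-0.036,"grip":0},
    {"dx":-3.1,"dy":-2.4,"dz":-0.4,"wz":-0.036,"grip":0},
    {"dx":-3.05,"dy":-2.5,"dz":-0.4,"wz":-0.036,"grip":0},
    {"dx":-2.95,"dy":-2.6,"dz":-0.4,"wz":-0.036,"grip":0},
    {"dx":-2.85,"dy":-2.7,"dz":-0.4,"wz":-0.036,"grip":0},
  ],
)

```text
validation failed for argument at $.ta...
```

Emit:
send_rows(
  targets=[
    {"dx":-2.75,"dy":-2.8,"dz":-0.4,"wz":-0.036,"grip":0},
    {"dx":-2.65,"dy":-2.9,"dz":-0.4,"wz":-0.036,"grip":0},
    {"grip":0},
  ],
)

```text
validation failed for argument at $.ta...
```

```bash
python3 - <<'E'
from h import *
i=camera_info('wrist');im=capture('wrist');print(get_state()['time_s'],get_state()['tcp_pos'],get_state()['ee_rot'])
u=proj('wrist',[.5183,.199,.07],i);print('exp',u)
c,r=np.clip(u.astype(int),[80,60],[560,340])
save(cv2.resize(im[r-60:r+60,c-80:c+80],None,fx=5,fy=5,interpolation=cv2.INTER_CUBIC),'w1.png');print('origin',c-80,r-60)
np.save('w1.npy',im);np.savez('w1i.npz',K=i['K'],T=i['world_from_camera'])
E
```

```text
0.7 [0.137917   0.50655717 0.25574005] [-3.14158244e+00 -1.65756045e-05  2.87578707e+00]
exp [213.50037095 415.44703691]
origin 133 280
```

View pics/w1.png

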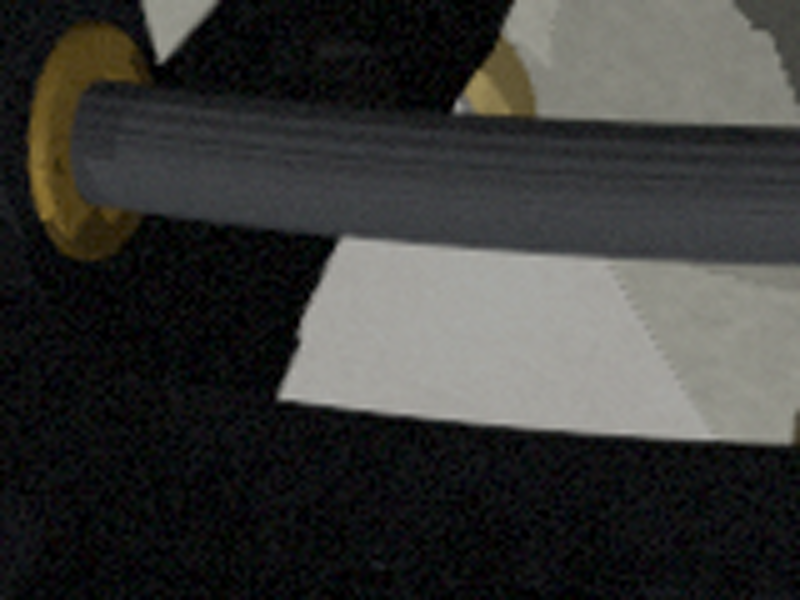

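The rows were refused because every row needs all keys. The arm hasn't moved, so this picture shows only gripper parts. I'll resend with full keys.

Emit:
send_rows(
  targets=[
    {"dx":-3.6,"dy":-1.7,"dz":-0.4,"wx":0,"wy":0,"wz":-0.036,"grip":0},
    {"dx":-3.5,"dy":-1.8,"dz":-0.4,"wx":0,"wy":0,"wz":-0.036,"grip":0},
    {"dx":-3.45,"dy":-1.9,"dz":-0.4,"wx":0,"wy":0,"wz":-0.036,"grip":0},
    {"dx":-3.4,"dy":-2.0,"dz":-0.4,"wx":0,"wy":0,"wz":-0.036,"grip":0},
    {"dx":-3.3,"dy":-2.2,"dz":-0.4,"wx":0,"wy":0,"wz":-0.036,"grip":0},
  ],
)

```text
time_s: 1.12
tcp_pos: [0.2892, 0.3782, 0.2753]
ee_rot: [3.142, -0.002, 3.075]
wrist_force: [-0.1, 0.6, 0.5]
grip_width: 1.001
```

Emit:
send_rows(
  targets=[
    {"dx":-3.2,"dy":-2.3,"dz":-0.4,"wx":0,"wy":0,"wz":-0.036,"grip":0},
    {"dx":-3.1,"dy":-2.4,"dz":-0.4,"wx":0,"wy":0,"wz":-0.036,"grip":0},
    {"dx":-3.05,"dy":-2.5,"dz":-0.4,"wx":0,"wy":0,"wz":-0.036,"grip":0},
    {"dx":-2.95,"dy":-2.6,"dz":-0.4,"wx":0,"wy":0,"wz":-0.036,"grip":0},
    {"dx":-2.85,"dy":-2.7,"dz":-0.4,"wx":0,"wy":0,"wz":-0.036,"grip":0},
  ],
)

```text
time_s: 1.53
tcp_pos: [0.448, 0.2465, 0.2971]
ee_rot: [3.14, 0.0, -3.018]
wrist_force: [0.6, 0.6, 0.1]
grip_width: 0.999
```

Emit:
send_rows(
  targets=[
    {"dx":-2.75,"dy":-2.8,"dz":-0.4,"wx":0,"wy":0,"wz":-0.036,"grip":0},
    {"dx":-2.65,"dy":-2.9,"dz":-0.4,"wx":0,"wy":0,"wz":-0.036,"grip":0},
    {"dx":0,"dy":0,"dz":0,"wx":0,"wy":0,"wz":0,"grip":0},
  ],
)

```text
time_s: 1.78
tcp_pos: [0.5161, 0.19, 0.3057]
ee_rot: [3.142, 0.002, -2.946]
wrist_force: [0.0, 0.2, -1.0]
grip_width: 1.001
```

```bash
cat > look.py <<'E'
from h import *
def look(P,name,w=80,h=60,f=5):
    i=camera_info('wrist');im=capture('wrist');s=get_state();print(s['time_s'],np.round(s['tcp_pos'],4),np.round(s['ee_rot'],4))
    u=proj('wrist',P,i);print('exp',u)
    c,r=np.clip(u.astype(int),[w,h],[640-w,400-h])
    save(cv2.resize(im[r-h:r+h,c-w:c+w],None,fx=f,fy=f,interpolation=cv2.INTER_CUBIC),name+'.png');print('origin',c-w,r-h)
    np.save(name+'.npy',im);np.savez(name+'i.npz',K=i['K'],world_from_camera=i['world_from_camera'])
    return i,im
E
python3 - <<'E'
from look import *
look([.5183,.199,.07],'w2')
E
```

```text
1.8333 [0.5142 0.1918 0.3055] [ 3.1406e+00  1.1000e-03 -2.9470e+00]
exp [325.78152569 172.62156491]
origin 245 112
```

View pics/w2.png

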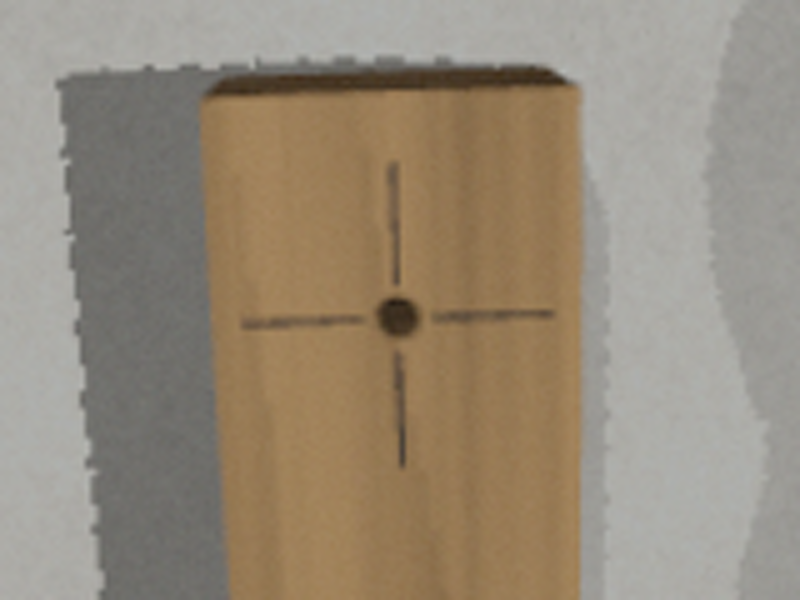

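The wrist view shows the empty hole at crop (398,317), i.e. pixel (324,175), with pencil lines through it. I'll refine it now that the arm has settled, then plan the trip to the gauge.

```bash
cat >> look.py <<'E'
def hole(i,im,u,w=9,thr=None):
    u=np.round(u).astype(int);g=cv2.cvtColor(im,cv2.COLOR_RGB2GRAY).astype(float)[u[1]-w:u[1]+w+1,u[0]-w:u[0]+w+1]
    bg=np.median(g);k=np.clip(bg-25-g,0,None)
    k=cv2.morphologyEx(k,cv2.MORPH_OPEN,np.ones((3,3)))
    Y,X=np.mgrid[-w:w+1,-w:w+1];c=u+np.array([(X*k).sum(),(Y*k).sum()])/k.sum();return c
E
python3 - <<'E'
from look import *
for k in range(2):
    i=camera_info('wrist');im=capture('wrist');s=get_state()
    c=hole(i,im,[324,175]);print(s['tcp_pos'].round(4),c.round(2),at_z('wrist',c,.07,i).round(4))
# pencil line ends -> block axis
o=np.array([245,112]);f=lambda x,y:at_z('wrist',o+(np.array([x,y])+.5)/5-.5,.07,i)[:2]
a,b=f(394,165),f(403,465);l,r=f(243,324),f(553,314)
print('axis',np.arctan2(*(b-a)[::-1]),np.arctan2(*(r-l)[::-1]),np.linalg.norm(b-a),np.linalg.norm(r-l))
plan([.59,-.178,.26],2.66)
E
```

```text
[0.5128 0.1933 0.3055] [322.24 176.26] [0.5214 0.1976 0.07  ]
[0.5119 0.1943 0.3056] [320.54 177.26] [0.5214 0.1975 0.07  ]
axis 0.2310314354220161 1.8015597918480957 0.07499870989058638 0.07544188986002828
pos [0.5119 0.1943 0.3056] rpy [ 3.1399e+00  5.0000e-04 -2.9443e+00] F [ 0.22 -0.11  0.87] t 1.93 w 88.2
[{"dx": -0.04, "dy": -3.8, "dz": 0.45, "wx": 0.0, "wy": -0.0, "wz": 0.068, "grip": 0}, {"dx": -0.29, "dy": -3.79, "dz": 0.45, "wx": 0.0, "wy": -0.0, "wz": 0.068, "grip": 0}, {"dx": -0.55, "dy": -3.76, "dz": 0.45, "wx": 0.0, "wy": -0.0, "wz": 0.068, "grip": 0}, {"dx": -0.8, "dy": -3.72, "dz": 0.45, "wx": 0.0, "wy": -0.0, "wz": 0.068, "grip": 0}, {"dx": -1.05, "dy": -3.66, "dz": 0.45, "wx": 0.0, "wy": -0.0, "wz": 0.068, "grip": 0}]
[{"dx": -1.3, "dy": -3.58, "dz": 0.45, "wx": 0.0, "wy": -0.0, "wz": 0.068, "grip": 0}, {"dx": -1.54, "dy": -3.48, "dz": 0.45, "wx": 0.0, "wy": -0.0, "wz": 0.068, "grip": 0}, {"dx": -1.77, "dy": -3.37, "dz": 0.45, "wx": 0.0, "wy": -0.0, "wz": 0.068, "grip": 0}, {"dx": -2.0, "dy": -3.24, "dz": 0.45, "wx": 0.0, "wy": -0.0, "wz": 0.068, "grip": 0}, {"dx": -2.21, "dy": -3.1, "dz": 0.46, "wx": 0.0, "wy": -0.0, "wz": 0.068, "grip": 0}]
```

Emit:
send_rows(
  targets=[
    {"dx":0,"dy":-3.8,"dz":0.45,"wx":0,"wy":0,"wz":0.068,"grip":0},
    {"dx":-0.3,"dy":-3.8,"dz":0.45,"wx":0,"wy":0,"wz":0.068,"grip":0},
    {"dx":-0.55,"dy":-3.75,"dz":0.45,"wx":0,"wy":0,"wz":0.068,"grip":0},
    {"dx":-0.8,"dy":-3.7,"dz":0.45,"wx":0,"wy":0,"wz":0.068,"grip":0},
    {"dx":-1.05,"dy":-3.65,"dz":0.45,"wx":0,"wy":0,"wz":0.068,"grip":0},
  ],
)

```text
time_s: 2.35
tcp_pos: [0.547, 0.0154, 0.2837]
ee_rot: [3.137, 0.002, 3.005]
wrist_force: [0.3, -0.4, 0.5]
grip_width: 0.999
```

Emit:
send_rows(
  targets=[
    {"dx":-1.3,"dy":-3.6,"dz":0.45,"wx":0,"wy":0,"wz":0.068,"grip":0},
    {"dx":-1.55,"dy":-3.5,"dz":0.45,"wx":0,"wy":0,"wz":0.068,"grip":0},
    {"dx":-1.75,"dy":-3.35,"dz":0.45,"wx":0,"wy":0,"wz":0.068,"grip":0},
    {"dx":-2.0,"dy":-3.25,"dz":0.45,"wx":0,"wy":0,"wz":0.068,"grip":0},
    {"dx":-2.2,"dy":-3.1,"dz":0.45,"wx":0,"wy":0,"wz":0.068,"grip":0},
  ],
)

```text
time_s: 2.77
tcp_pos: [0.5849, -0.171, 0.2612]
ee_rot: [3.135, 0.001, 2.657]
wrist_force: [0.3, 0.9, 0.4]
grip_width: 1.002
```

Emit:
send_rows(
  targets=[
    {"dx":0,"dy":0,"dz":0,"wx":0,"wy":0,"wz":0,"grip":0},
    {"dx":0,"dy":0,"dz":0,"wx":0,"wy":0,"wz":0,"grip":0},
  ],
)

```text
time_s: 2.93
tcp_pos: [0.5847, -0.1745, 0.2593]
ee_rot: [3.135, -0.001, 2.649]
wrist_force: [-0.5, -0.5, 0.9]
grip_width: 0.997
```

```bash
python3 - <<'E'
from look import *
i,im=look([.597,-.185,.08],'w3',120,100,3.3)
for n in ('gauge_head','gauge_foot'):
    for r in cut_out('wrist',n)[:3]:
        y,x=np.nonzero(r['mask']);print(n,round(r['confidence'],2),np.round(r['pixel'],1),len(x),x.min(),x.max(),y.min(),y.max())
E
```

```text
2.9833 [ 0.5846 -0.1743  0.2592] [ 3.1358e+00 -9.0000e-04  2.6497e+00]
exp [314.00871991 195.78324311]
origin 194 95
gauge_head 0.77 [110.7 160.8] 772 91 151 148 178
gauge_head 0.75 [284.2  35.7] 768 270 299 19 55
gauge_head 0.68 [316.6 215.1] 888 302 326 186 235
gauge_foot 0.89 [289.6  50.3] 2828 253 338 18 76
gauge_foot 0.76 [149.7 149.9] 2158 90 195 128 179
gauge_foot 0.61 [311.4 192.1] 2194 301 327 142 235
```

View pics/w3.png

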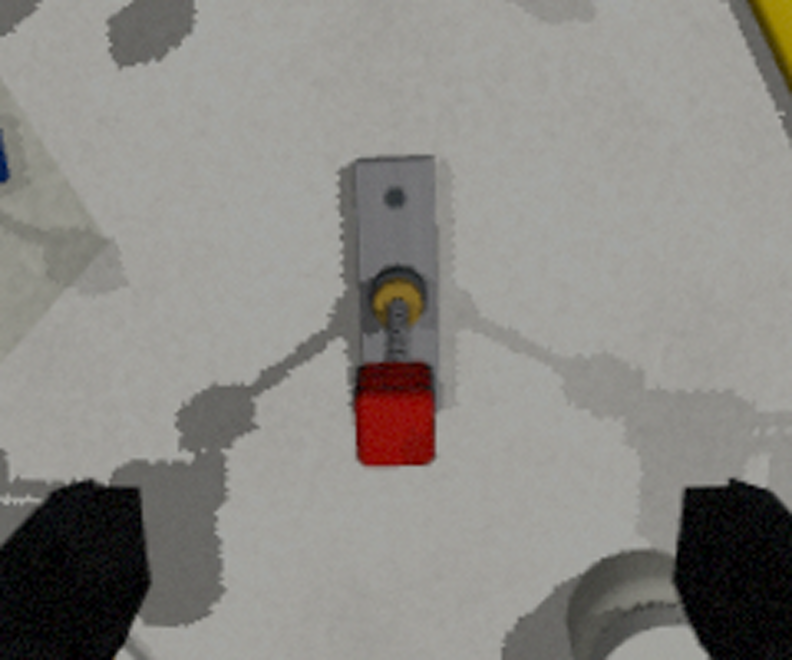

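The close crop shows a steel-grey foot at crop (397,270), a brass collar at (398,300) and a red head with its top centre at (396,428). It's the right gauge and is aligned with the jaws.

```bash
python3 - <<'E'
from look import *
i=dict(np.load('w3i.npz'))
f=lambda x,y,z:at_z('wrist',np.array([194,95])+(np.array([x,y])+.5)/3.3-.5,z,i)
for z in(.149,.153,.157):
    a,b,c,d=f(356,392,z),f(434,392,z),f(433,465,z),f(358,465,z)
    print(z,'w',np.linalg.norm(a-b),np.linalg.norm(c-d),'l',np.linalg.norm(a-d),'ctr',((a+b+c+d)/4).round(4),'yaw',np.arctan2(*((c+d-a-b)[1::-1])))
a,b,c=f(356,158,.014),f(434,156,.014),f(437,370,.014)
print('foot w',np.linalg.norm(a-b),'edge mid',((a+b)/2).round(4),'yaw',np.arctan2(*((c-b)[1::-1])))
m=(a+b)/2;yw=np.arctan2(*((c-b)[1::-1]));print('foot ctr',m[:2]+.05*np.array([np.cos(yw),np.sin(yw)]))
print('boss',f(398,300,.036))
E
```

```text
0.149 w 0.019579450582943605 0.01934712363808044 l 0.02008702604778175 ctr [ 0.6008 -0.1871  0.149 ] yaw -0.4904555142723336
0.153 w 0.019254170961449598 0.019025703737796048 l 0.019753313914130082 ctr [ 0.5994 -0.1863  0.153 ] yaw -0.4904555142723365
0.157 w 0.018928891339955643 0.018704283837511736 l 0.019419601780478402 ctr [ 0.598  -0.1855  0.157 ] yaw -0.49045551427233425
foot w 0.028748112170897896 edge mid [ 0.5541 -0.1633  0.014 ] yaw -0.4716600721915864
foot ctr [ 0.59862813 -0.18601814]
boss [ 0.59763796 -0.18534943  0.036     ]
```

```bash
python3 - <<'E'
from h import *
plan([.599,-.186,.19],2.662,n=4)
E
```

```text
pos [ 0.5848 -0.1732  0.2599] rpy [ 3.1356 -0.      2.6517] F [0.94 0.23 0.54] t 3.08 w 88.0
[{"dx": -0.46, "dy": -0.12, "dz": 1.75, "wx": 0.002, "wy": -0.0, "wz": -0.003, "grip": 0}, {"dx": -0.46, "dy": -0.12, "dz": 1.75, "wx": 0.002, "wy": -0.0, "wz": -0.003, "grip": 0}, {"dx": -0.46, "dy": -0.12, "dz": 1.75, "wx": 0.002, "wy": -0.0, "wz": -0.003, "grip": 0}, {"dx": -0.46, "dy": -0.12, "dz": 1.75, "wx": 0.002, "wy": -0.0, "wz": -0.003, "grip": 0}]
```

Emit:
send_rows(
  targets=[
    {"dx":-0.46,"dy":-0.12,"dz":1.75,"wx":0.002,"wy":0,"wz":-0.003,"grip":0},
    {"dx":-0.46,"dy":-0.12,"dz":1.75,"wx":0.002,"wy":0,"wz":-0.003,"grip":0},
    {"dx":-0.46,"dy":-0.12,"dz":1.75,"wx":0.002,"wy":0,"wz":-0.003,"grip":0},
    {"dx":-0.46,"dy":-0.12,"dz":1.75,"wx":0.002,"wy":0,"wz":-0.003,"grip":0},
    {"dx":0,"dy":0,"dz":0,"wx":0,"wy":0,"wz":0,"grip":0},
  ],
)

```text
time_s: 3.5
tcp_pos: [0.6007, -0.1774, 0.1919]
ee_rot: [-3.14, 0.007, 2.677]
wrist_force: [0.1, 1.0, -0.4]
grip_width: 0.996
```

```bash
python3 - <<'E'
from look import *
i,im=look([.599,-.186,.15],'w4',80,60,5)
f=im.astype(int);m=((f[...,0]>110)&(f[...,1]<70)&(f[...,2]<70)).astype(np.uint8)
n,l,st,ct=cv2.connectedComponentsWithStats(m)
for k in range(1,n):
    if st[k,4]>60:
        print(st[k],ct[k]); x,y,w,h,_=st[k]
        ys,xs=np.nonzero(l==k);print(' low half ctr col',xs[ys>y+h*.6].mean(),[at_z('wrist',(xs[ys>y+h*.6].mean(),y+h-1),z,i).round(4) for z in(.149,.157)])
        print(' width',at_z('wrist',(x,y+h-4),.153,i),at_z('wrist',(x+w-1,y+h-4),.153,i))
plan([.599,-.186,.135],2.662,n=5)
E
```

```text
3.55 [ 0.601  -0.1773  0.1939] [-3.1402  0.0088  2.6771]
exp [304.9230498  239.59113216]
origin 224 179
[290 229  30  28 648] [304.04166667 241.07253086]
 low half ctr col 301.413612565445 [array([ 0.6086, -0.1936,  0.149 ]), array([ 0.605 , -0.1912,  0.157 ])]
 width [ 0.60187059 -0.19773492  0.153     ] [ 0.60974428 -0.18172373  0.153     ]
pos [ 0.601  -0.1773  0.1939] rpy [-3.1402  0.0088  2.6771] F [ 0.6  -0.05  0.63] t 3.55 w 87.6
[{"dx": -0.03, "dy": -0.17, "dz": 1.18, "wx": -0.0, "wy": 0.002, "wz": 0.003, "grip": 0}, {"dx": -0.03, "dy": -0.17, "dz": 1.18, "wx": -0.0, "wy": 0.002, "wz": 0.003, "grip": 0}, {"dx": -0.04, "dy": -0.17, "dz": 1.18, "wx": -0.0, "wy": 0.002, "wz": 0.003, "grip": 0}, {"dx": -0.04, "dy": -0.17, "dz": 1.18, "wx": -0.0, "wy": 0.002, "wz": 0.003, "grip": 0}, {"dx": -0.04, "dy": -0.17, "dz": 1.18, "wx": -0.0, "wy": 0.002, "wz": 0.003, "grip": 0}]
```

Emit:
send_rows(
  targets=[
    {"dx":-0.2,"dy":-0.9,"dz":1.0,"wx":0,"wy":0.009,"wz":0.015,"grip":0},
    {"dx":0,"dy":0,"dz":0,"wx":0,"wy":0,"wz":0,"grip":0},
    {"dx":0,"dy":0,"dz":0,"wx":0,"wy":0,"wz":0,"grip":0},
  ],
)

```text
time_s: 3.8
tcp_pos: [0.5994, -0.185, 0.1869]
ee_rot: [-3.14, 0.004, 2.664]
wrist_force: [-0.3, -0.8, 1.2]
grip_width: 0.997
```

```bash
python3 - <<'E'
from h import *
plan([.599,-.186,.135],2.662,n=4)
E
```

```text
pos [ 0.5994 -0.185   0.1869] rpy [-3.1405  0.0035  2.6637] F [-0.29 -0.8   1.16] t 3.8 w 87.7
[{"dx": 0.0, "dy": -0.03, "dz": 1.3, "wx": -0.0, "wy": 0.001, "wz": 0.0, "grip": 0}, {"dx": 0.0, "dy": -0.03, "dz": 1.3, "wx": -0.0, "wy": 0.001, "wz": 0.0, "grip": 0}, {"dx": -0.0, "dy": -0.03, "dz": 1.3, "wx": -0.0, "wy": 0.001, "wz": 0.0, "grip": 0}, {"dx": -0.0, "dy": -0.03, "dz": 1.3, "wx": -0.0, "wy": 0.001, "wz": 0.0, "grip": 0}]
```

Emit:
send_rows(
  targets=[
    {"dx":0,"dy":-0.03,"dz":1.3,"wx":0,"wy":0.001,"wz":0,"grip":0},
    {"dx":0,"dy":-0.03,"dz":1.3,"wx":0,"wy":0.001,"wz":0,"grip":0},
    {"dx":0,"dy":-0.03,"dz":1.3,"wx":0,"wy":0.001,"wz":0,"grip":0},
    {"dx":0,"dy":-0.03,"dz":1.3,"wx":0,"wy":0.001,"wz":0,"grip":0},
    {"dx":0,"dy":0,"dz":0,"wx":0,"wy":0,"wz":0,"grip":0},
  ],
)

```text
time_s: 4.22
tcp_pos: [0.6001, -0.1868, 0.1385]
ee_rot: [-3.141, 0.008, 2.663]
wrist_force: [0.1, -0.9, -0.6]
grip_width: 1.0
```

Emit:
send_rows(
  targets=[
    {"dx":0,"dy":0,"dz":0,"wx":0,"wy":0,"wz":0,"grip":0},
  ],
)

```text
time_s: 4.3
tcp_pos: [0.6003, -0.1869, 0.1394]
ee_rot: [-3.141, 0.009, 2.663]
wrist_force: [-0.4, 0.1, -0.0]
grip_width: 1.003
```

```bash
python3 - <<'E'
from look import *
i,im=look([.599,-.186,.14],'w5',110,90,4)
plan([.599,-.186,.135],2.662,n=1)
E
```

```text
4.35 [ 0.6003 -0.1868  0.1394] [-3.1406  0.0089  2.6632]
exp [319.06260142 269.78133007]
origin 209 179
pos [ 0.6003 -0.1868  0.1394] rpy [-3.1406  0.0089  2.6632] F [ 0.92 -1.31  0.62] t 4.35 w 88.2
[{"dx": 0.16, "dy": 0.02, "dz": 0.44, "wx": -0.001, "wy": 0.009, "wz": 0.001, "grip": 0}]
```

View pics/w5.png

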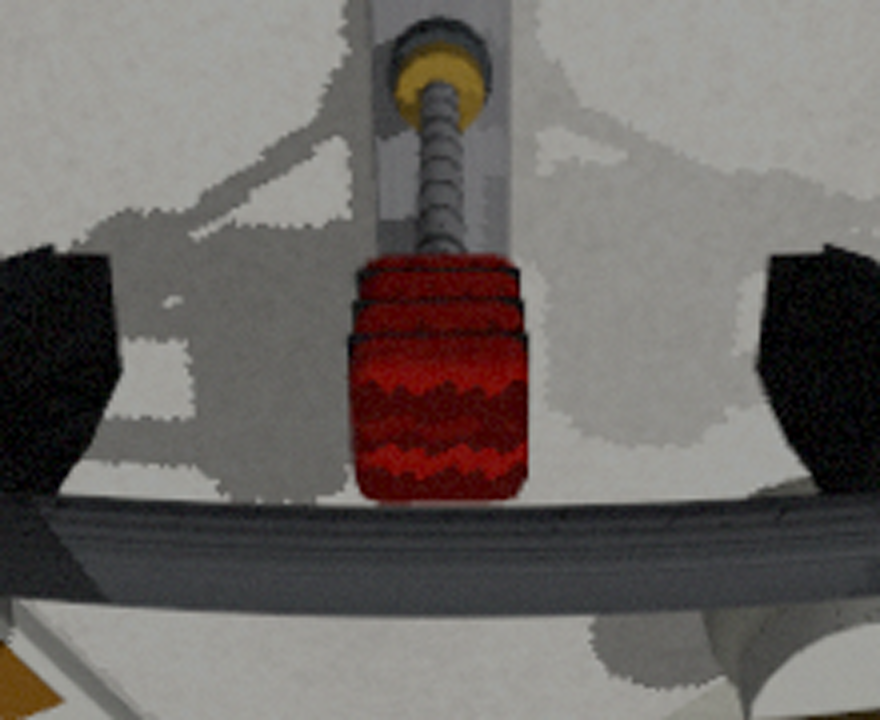

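The head at crop (439,380) sits midway between the fingers (inner edges 118 and 760). Lowering slightly and closing.

Emit:
send_rows(
  targets=[
    {"dx":0.15,"dy":0,"dz":0.4,"wx":0,"wy":0.009,"wz":0,"grip":0},
    {"dx":0,"dy":0,"dz":0,"wx":0,"wy":0,"wz":0,"grip":120},
    {"dx":0,"dy":0,"dz":0,"wx":0,"wy":0,"wz":0,"grip":160},
    {"dx":0,"dy":0,"dz":0,"wx":0,"wy":0,"wz":0,"grip":200},
    {"dx":0,"dy":0,"dz":0,"wx":0,"wy":0,"wz":0,"grip":230},
  ],
  force=15,
)

```text
time_s: 4.77
tcp_pos: [0.5998, -0.1865, 0.1386]
ee_rot: [-3.141, 0.004, 2.663]
wrist_force: [-0.4, 1.0, -1.3]
grip_width: 0.725
```

Emit:
send_rows(
  targets=[
    {"dx":0,"dy":0,"dz":0,"wx":0,"wy":0,"wz":0,"grip":255},
    {"dx":0,"dy":0,"dz":0,"wx":0,"wy":0,"wz":0,"grip":255},
    {"dx":0,"dy":0,"dz":0,"wx":0,"wy":0,"wz":0,"grip":255},
    {"dx":0,"dy":0,"dz":0,"wx":0,"wy":0,"wz":0,"grip":255},
    {"dx":0,"dy":0,"dz":0,"wx":0,"wy":0,"wz":0,"grip":255},
  ],
  force=15,
)

```text
time_s: 5.18
tcp_pos: [0.6, -0.1866, 0.1391]
ee_rot: [-3.141, 0.005, 2.663]
wrist_force: [0.1, -0.3, -0.1]
grip_width: 0.341
```

```bash
python3 - <<'E'
from h import *
s=get_state();p=s['tcp_pos']
plan([p[0],p[1],.28],2.662)
E
```

```text
pos [ 0.6    -0.1866  0.1391] rpy [-3.1406  0.0048  2.6633] F [ 0.06 -0.27 -0.05] t 5.18 w 30.0
[{"dx": -0.02, "dy": -0.0, "dz": -3.52, "wx": -0.0, "wy": 0.001, "wz": 0.0, "grip": 0}, {"dx": -0.01, "dy": -0.0, "dz": -3.52, "wx": -0.0, "wy": 0.001, "wz": 0.0, "grip": 0}, {"dx": -0.01, "dy": -0.0, "dz": -3.52, "wx": -0.0, "wy": 0.001, "wz": 0.0, "grip": 0}, {"dx": -0.0, "dy": -0.0, "dz": -3.52, "wx": -0.0, "wy": 0.001, "wz": 0.0, "grip": 0}]
```

Emit:
send_rows(
  targets=[
    {"dx":0,"dy":0,"dz":0.2,"wx":0,"wy":0.005,"wz":0,"grip":255},
    {"dx":0,"dy":0,"dz":0,"wx":0,"wy":0,"wz":0,"grip":255},
    {"dx":0,"dy":0,"dz":0,"wx":0,"wy":0,"wz":0,"grip":255},
    {"dx":0,"dy":0,"dz":0,"wx":0,"wy":0,"wz":0,"grip":255},
    {"dx":0,"dy":0,"dz":0,"wx":0,"wy":0,"wz":0,"grip":255},
  ],
  force=15,
)

```text
time_s: 5.6
tcp_pos: [0.6, -0.1866, 0.1367]
ee_rot: [-3.141, -0.001, 2.663]
wrist_force: [0.1, -0.2, 0.5]
grip_width: 0.224
```

Emit:
send_rows(
  targets=[
    {"dx":0,"dy":0,"dz":-0.8,"wx":0,"wy":0,"wz":0,"grip":255},
    {"dx":0,"dy":0,"dz":-1.0,"wx":0,"wy":0,"wz":0,"grip":255},
    {"dx":0,"dy":0,"dz":-1.5,"wx":0,"wy":0,"wz":0,"grip":255},
    {"dx":0,"dy":0,"dz":0,"wx":0,"wy":0,"wz":0,"grip":255},
  ],
  force=15,
)

```text
time_s: 5.93
tcp_pos: [0.5991, -0.1861, 0.1705]
ee_rot: [-3.141, -0.006, 2.663]
wrist_force: [2.5, -1.5, -3.6]
grip_width: 0.228
```

```bash
python3 - <<'E'
from look import *
i,im=look([.6,-.187,.11],'w6',120,90,4)
s=get_state();p=s['tcp_pos'];plan([p[0],p[1],.29],2.662)
E
```

```text
5.9833 [ 0.5987 -0.1859  0.1688] [-3.1407 -0.0077  2.6632]
exp [318.01309188 227.17607249]
origin 198 137
pos [ 0.5987 -0.1859  0.1688] rpy [-3.1407 -0.0077  2.6632] F [-1.19  0.48 -5.53] t 5.98 w 20.2
[{"dx": 0.02, "dy": -0.0, "dz": -3.03, "wx": -0.0, "wy": -0.002, "wz": 0.0, "grip": 0}, {"dx": 0.02, "dy": -0.0, "dz": -3.03, "wx": -0.0, "wy": -0.002, "wz": 0.0, "grip": 0}, {"dx": 0.01, "dy": -0.0, "dz": -3.03, "wx": -0.0, "wy": -0.002, "wz": 0.0, "grip": 0}, {"dx": 0.01, "dy": -0.0, "dz": -3.03, "wx": -0.0, "wy": -0.002, "wz": 0.0, "grip": 0}]
```

View pics/w6.png

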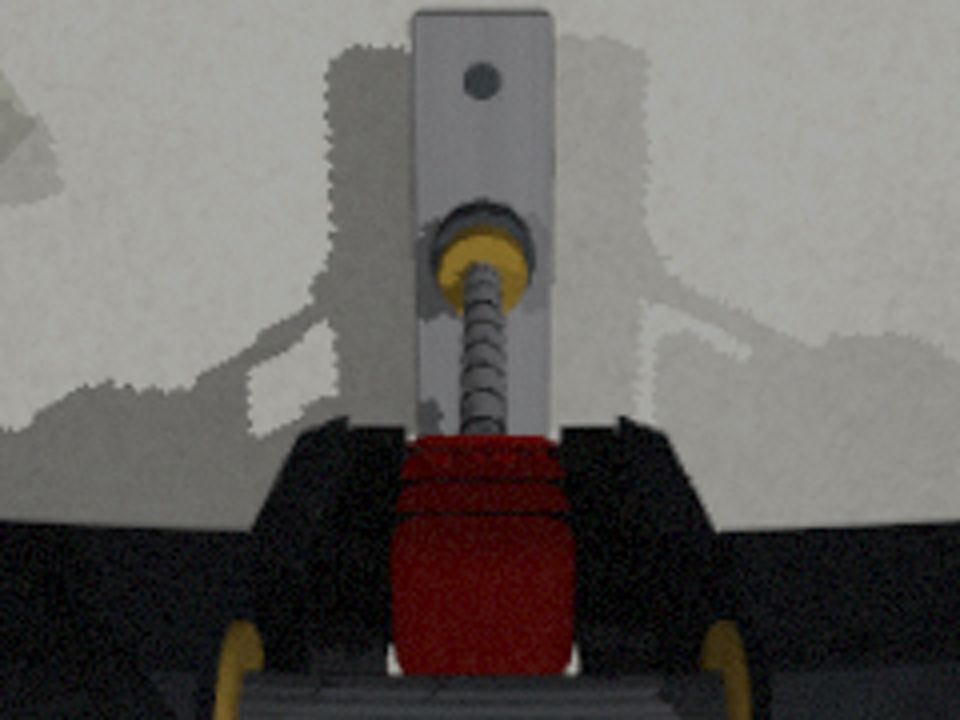

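The grasp holds: the gauge is lifted, with foot, brass collar (crop 483,262) and rod all visible. Next I measure the foot in the tool frame and plan the lift.

```bash
cat >> look.py <<'E'
def footpose(i,im,tool):
    """fit end edge and sides of steel foot: returns nothing, prints edge data"""
E
python3 - <<'E'
from look import *
i=dict(np.load('w6i.npz'))
s=get_state();print(s['tcp_pos'],s['ee_rot'])
T=i['world_from_camera']
R=Ro.from_euler('xyz',s['ee_rot']).as_matrix();p=s['tcp_pos']
print('cam in tool',(R.T@(T[:3,3]-p)).round(4))
print((R.T@T[:3,:3]).round(4).tolist())
f=lambda x,y,z:at_z('wrist',np.array([198,137])+(np.array([x,y])+.5)/4-.5,z,i)
for z in(.036,.040,.044,.048):
    a,b=f(414,13,z),f(553,13,z)
    m=(a+b)/2
    print(z,'w',np.linalg.norm(a-b).round(4),'edge mid tool',(R.T@(m-p)).round(4),'hole->',(R.T@(f(482,80,z)-p)).round(4),'boss',(R.T@(f(483,262,z+.022)-p)).round(4))
plan([p[0],p[1],.29],2.662)
E
```

```text
[ 0.59867005 -0.18586196  0.16878877] [-3.14070594 -0.00771406  2.66317553]
cam in tool [ 0.0782 -0.0003 -0.1319]
[[0.0011, -0.9516, -0.3073], [1.0, 0.0011, 0.0004], [-0.0, -0.3073, 0.9516]]
0.036 w 0.0298 edge mid tool [ 0.0471 -0.      0.1332] hole-> [ 0.0324 -0.0003  0.133 ] boss [-1.700e-03 -1.000e-04  1.108e-01]
0.04 w 0.0293 edge mid tool [ 0.0476 -0.      0.1292] hole-> [ 0.0331 -0.0003  0.129 ] boss [-4.000e-04 -1.000e-04  1.068e-01]
0.044 w 0.0289 edge mid tool [ 0.0481 -0.      0.1252] hole-> [ 0.0338 -0.0003  0.1251] boss [ 1.000e-03 -1.000e-04  1.028e-01]
0.048 w 0.0284 edge mid tool [ 0.0485 -0.      0.1212] hole-> [ 0.0345 -0.0003  0.1211] boss [ 0.0023 -0.0001  0.0988]
pos [ 0.5987 -0.1859  0.1688] rpy [-3.1407 -0.0077  2.6632] F [-1.19  0.48 -5.53] t 5.98 w 20.2
[{"dx": 0.02, "dy": -0.0, "dz": -3.03, "wx": -0.0, "wy": -0.002, "wz": 0.0, "grip": 0}, {"dx": 0.02, "dy": -0.0, "dz": -3.03, "wx": -0.0, "wy": -0.002, "wz": 0.0, "grip": 0}, {"dx": 0.01, "dy": -0.0, "dz": -3.03, "wx": -0.0, "wy": -0.002, "wz": 0.0, "grip": 0}, {"dx": 0.01, "dy": -0.0, "dz": -3.03, "wx": -0.0, "wy": -0.002, "wz": 0.0, "grip": 0}]
```

Emit:
send_rows(
  targets=[
    {"dx":0,"dy":0,"dz":-3.0,"wx":0,"wy":-0.002,"wz":0,"grip":255},
    {"dx":0,"dy":0,"dz":-3.0,"wx":0,"wy":-0.002,"wz":0,"grip":255},
    {"dx":0,"dy":0,"dz":-3.0,"wx":0,"wy":-0.002,"wz":0,"grip":255},
    {"dx":0,"dy":0,"dz":-2.5,"wx":0,"wy":-0.002,"wz":0,"grip":255},
    {"dx":0,"dy":0,"dz":0,"wx":0,"wy":0,"wz":0,"grip":255},
  ],
)

```text
time_s: 6.4
tcp_pos: [0.5976, -0.1852, 0.2827]
ee_rot: [-3.141, -0.011, 2.663]
wrist_force: [1.1, -0.9, -3.6]
grip_width: 0.22
```

```bash
python3 - <<'E'
from h import *
plan([.5194,.197,.285],3.3726,255,step=.03)
E
```

```text
pos [ 0.5976 -0.1852  0.2827] rpy [-3.1408 -0.0108  2.6631] F [ 1.15 -0.89 -3.58] t 6.4 w 19.4
[{"dx": 1.75, "dy": 2.17, "dz": 0.0, "wx": 0.0, "wy": -0.001, "wz": -0.051, "grip": 255}, {"dx": 1.64, "dy": 2.25, "dz": -0.0, "wx": 0.0, "wy": -0.001, "wz": -0.051, "grip": 255}, {"dx": 1.52, "dy": 2.33, "dz": -0.0, "wx": 0.0, "wy": -0.001, "wz": -0.051, "grip": 255}, {"dx": 1.4, "dy": 2.41, "dz": -0.0, "wx": 0.0, "wy": -0.001, "wz": -0.051, "grip": 255}, {"dx": 1.28, "dy": 2.48, "dz": -0.01, "wx": 0.0, "wy": -0.001, "wz": -0.051, "grip": 255}]
[{"dx": 1.15, "dy": 2.54, "dz": -0.01, "wx": 0.0, "wy": -0.001, "wz": -0.051, "grip": 255}, {"dx": 1.02, "dy": 2.59, "dz": -0.01, "wx": 0.0, "wy": -0.001, "wz": -0.051, "grip": 255}, {"dx": 0.89, "dy": 2.64, "dz": -0.01, "wx": 0.0, "wy": -0.001, "wz": -0.051, "grip": 255}, {"dx": 0.76, "dy": 2.68, "dz": -0.01, "wx": 0.0, "wy": -0.001, "wz": -0.051, "grip": 255}, {"dx": 0.62, "dy": 2.72, "dz": -0.01, "wx": 0.0, "wy": -0.001, "wz": -0.051, "grip": 255}]
[{"dx": 0.48, "dy": 2.75, "dz": -0.01, "wx": 0.0, "wy": -0.001, "wz": -0.051, "grip": 255}, {"dx": 0.34, "dy": 2.77, "dz": -0.01, "wx": 0.0, "wy": -0.001, "wz": -0.051, "grip": 255}, {"dx": 0.2, "dy": 2.78, "dz": -0.02, "wx": 0.0, "wy": -0.001, "wz": -0.051, "grip": 255}, {"dx": 0.06, "dy": 2.79, "dz": -0.02, "wx": 0.0, "wy": -0.001, "wz": -0.051, "grip": 255}]
```

Emit:
send_rows(
  targets=[
    {"dx":1.75,"dy":2.15,"dz":0,"wx":0,"wy":-0.001,"wz":-0.051,"grip":255},
    {"dx":1.65,"dy":2.25,"dz":0,"wx":0,"wy":-0.001,"wz":-0.051,"grip":255},
    {"dx":1.5,"dy":2.35,"dz":0,"wx":0,"wy":-0.001,"wz":-0.051,"grip":255},
    {"dx":1.4,"dy":2.4,"dz":0,"wx":0,"wy":-0.001,"wz":-0.051,"grip":255},
    {"dx":1.3,"dy":2.5,"dz":0,"wx":0,"wy":-0.001,"wz":-0.051,"grip":255},
  ],
)

```text
time_s: 6.82
tcp_pos: [0.5671, -0.0489, 0.2732]
ee_rot: [3.141, -0.015, 2.92]
wrist_force: [0.3, 1.0, -4.9]
grip_width: 0.228
```

Emit:
send_rows(
  targets=[
    {"dx":1.15,"dy":2.55,"dz":0,"wx":0,"wy":-0.001,"wz":-0.051,"grip":255},
    {"dx":1.0,"dy":2.6,"dz":0,"wx":0,"wy":-0.001,"wz":-0.051,"grip":255},
    {"dx":0.9,"dy":2.65,"dz":0,"wx":0,"wy":-0.001,"wz":-0.051,"grip":255},
    {"dx":0.75,"dy":2.7,"dz":0,"wx":0,"wy":-0.001,"wz":-0.051,"grip":255},
    {"dx":0.6,"dy":2.7,"dz":0,"wx":0,"wy":-0.001,"wz":-0.051,"grip":255},
  ],
)

```text
time_s: 7.23
tcp_pos: [0.533, 0.0946, 0.2628]
ee_rot: [3.135, -0.024, -3.096]
wrist_force: [-0.1, 0.0, -4.1]
grip_width: 0.229
```

```bash
python3 - <<'E'
from h import *
plan([.5194+.01,.197-.04,.25],3.3726,255,step=.03)
E
```

```text
pos [0.533  0.0946 0.2628] rpy [ 3.1345 -0.0237 -3.0961] F [-0.1   0.02 -4.13] t 7.23 w 20.2
[{"dx": 0.01, "dy": 2.08, "dz": 0.44, "wx": 0.003, "wy": -0.008, "wz": -0.062, "grip": 255}, {"dx": -0.11, "dy": 2.08, "dz": 0.44, "wx": 0.003, "wy": -0.008, "wz": -0.062, "grip": 255}, {"dx": -0.24, "dy": 2.07, "dz": 0.43, "wx": 0.003, "wy": -0.008, "wz": -0.062, "grip": 255}]
```

Emit:
send_rows(
  targets=[
    {"dx":0,"dy":2.1,"dz":0.2,"wx":0.003,"wy":-0.008,"wz":-0.062,"grip":255},
    {"dx":-0.1,"dy":2.1,"dz":0.2,"wx":0.003,"wy":-0.008,"wz":-0.062,"grip":255},
    {"dx":-0.2,"dy":2.1,"dz":0.2,"wx":0.003,"wy":-0.008,"wz":-0.062,"grip":255},
    {"dx":0,"dy":0,"dz":0,"wx":0,"wy":0,"wz":0,"grip":255},
    {"dx":0,"dy":0,"dz":0,"wx":0,"wy":0,"wz":0,"grip":255},
  ],
)

```text
time_s: 7.65
tcp_pos: [0.5231, 0.1658, 0.2462]
ee_rot: [3.138, -0.012, -2.892]
wrist_force: [0.2, 1.0, -5.2]
grip_width: 0.229
```

```bash
python3 - <<'E'
from look import *
capture('wrist');capture('wrist')
i,im=look([.5214,.18,.08],'w7',130,95,3.5)
plan([.5194,.197,.25],3.3726,255,n=2)
E
```

```text
7.8 [0.5238 0.1647 0.2472] [ 3.1375 -0.0105 -2.8946]
exp [333.32834394 188.21580074]
origin 203 93
pos [0.5238 0.1647 0.2472] rpy [ 3.1375 -0.0105 -2.8946] F [ 0.36 -0.37 -3.88] t 7.8 w 19.9
[{"dx": -0.18, "dy": 1.62, "dz": -0.13, "wx": 0.002, "wy": -0.005, "wz": 0.008, "grip": 255}, {"dx": -0.17, "dy": 1.62, "dz": -0.14, "wx": 0.002, "wy": -0.005, "wz": 0.008, "grip": 255}]
```

View pics/w7.png

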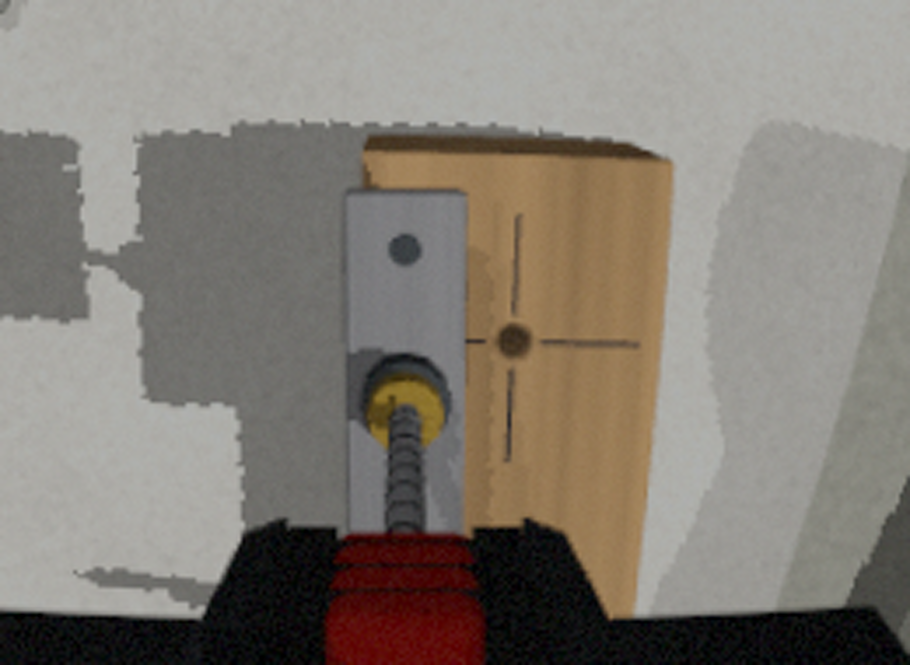

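The picture shows the foot beside the hole: hole at crop (515,341), foot end edge at crop rows ~191, cols 346–467, boss collar at (406,411). I can measure both relative to the tool in one view.

```bash
cat >> look.py <<'E'
E
python3 - <<'E'
from look import *
i=dict(np.load('w7i.npz'));im=np.load('w7.npy')
s=get_state();R=Ro.from_euler('xyz',s['ee_rot']).as_matrix();p=s['tcp_pos'];print(p,s['ee_rot'])
px=lambda x,y:np.array([203,93])+(np.array([x,y])+.5)/3.5-.5
f=lambda x,y,z:at_z('wrist',px(x,y),z,i)
c=hole(i,im,px(515,341));H=at_z('wrist',c,.07,i);print('hole px',c,px(515,341),H.round(4),'tool',(R.T@(H-p)).round(4))
a,b=f(518,215,.07),f(509,460,.07);l,r=f(470,341,.07),f(638,345,.07)
print('axis',np.arctan2(*(b-a)[1::-1]),np.arctan2(*(r-l)[1::-1])-np.pi/2)
e1,e2=f(672,170,.07),f(640,560,.07);print('block edge',np.arctan2(*(e2-e1)[1::-1]))
for z in(.116,.120,.124):
    a,b=f(346,191,z),f(467,191,z);q=f(346,500,z);q2=f(465,530,z)
    print(z,'w',np.linalg.norm(a-b).round(4),'endmid tool',(R.T@((a+b)/2-p)).round(4),'foot yaw L,R',np.arctan2(*(q-a)[1::-1]).round(4),np.arctan2(*(q2-b)[1::-1]).round(4),'boss',(R.T@(f(406,411,z+.022)-p)).round(4))
E
```

```text
[0.52379516 0.16468188 0.2472382 ] [ 3.13751365 -0.01050342 -2.89462811]
hole px [349.19422075 189.8133586 ] [349.78571429 190.07142857] [0.5214 0.1976 0.07  ] tool [-0.0076  0.0317  0.1773]
axis 0.24039059534563129 0.22619147175859022
block edge 0.23562532682062126
0.116 w 0.0294 endmid tool [4.280e-02 1.000e-04 1.317e-01] foot yaw L,R 0.2337 0.2593 boss [-5.700e-03  1.000e-04  1.092e-01]
0.12 w 0.0289 endmid tool [4.340e-02 1.000e-04 1.277e-01] foot yaw L,R 0.2337 0.2593 boss [-0.0043  0.      0.1052]
0.124 w 0.0285 endmid tool [4.390e-02 1.000e-04 1.237e-01] foot yaw L,R 0.2337 0.2593 boss [-0.0029  0.      0.1012]
```

```bash
python3 - <<'E'
from look import *
o=[]
for n in('w5','w6','w7'):
    im=np.load(n+'.npy')[225:325,285:355];im=np.clip(im.astype(float)*2,0,255).astype(np.uint8)
    a=cv2.resize(im,None,fx=3.8,fy=5.5,interpolation=cv2.INTER_CUBIC)
    for r in range(230,325,10):
        y=int((r-225+.5)*5.5);cv2.line(a,(0,y),(12,y),(0,255,0),1);cv2.putText(a,str(r),(14,y+4),0,.35,(0,255,0),1)
    o.append(a)
save(np.hstack(o),'heads.png')
E
```

```text
(no output)
```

View pics/heads.png

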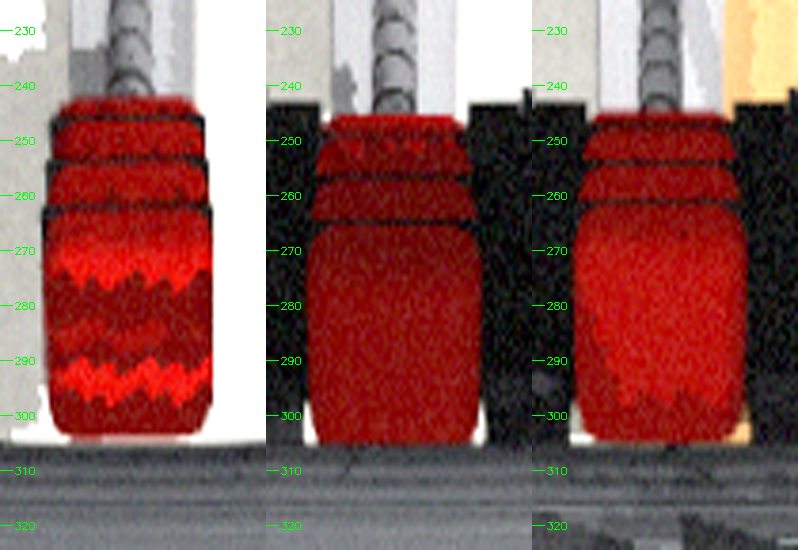

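Reading the head grooves at w5/w6/w7 rows 262/265/261, the gauge has leaned slightly in the grip: foot away from the robot by about 0.03 rad. I'll counter-tilt 0.03 and aim the measured foot centre at the hole.

```bash
sed -i 's/def plan(tgt,yaw,grip=0,step=.04,n=None):/def plan(tgt,yaw,grip=0,step=.04,n=None,pitch=0.,off=None):/; s/\[np.pi,0,yaw\])$/[np.pi,pitch,yaw])\n    if off is not None: tgt=np.array(tgt)-np.r_[G.apply(off)[:2],0]/' h.py
python3 - <<'E'
from h import *
plan([.5214,.1976,.235],-2.906,255,n=3,pitch=-.04,off=[-.0067,0,.1425])
E
```

```text
pos [0.5238 0.1647 0.2472] rpy [ 3.1375 -0.0105 -2.8946] F [ 0.36 -0.37 -3.88] t 7.8 w 19.9
[{"dx": -0.16, "dy": 1.08, "dz": 0.41, "wx": 0.001, "wy": 0.01, "wz": 0.004, "grip": 255}, {"dx": -0.16, "dy": 1.08, "dz": 0.41, "wx": 0.001, "wy": 0.01, "wz": 0.004, "grip": 255}, {"dx": -0.16, "dy": 1.08, "dz": 0.4, "wx": 0.001, "wy": 0.01, "wz": 0.004, "grip": 255}]
```

Emit:
send_rows(
  targets=[
    {"dx":-0.1,"dy":0.65,"dz":0.15,"wx":0.001,"wy":0.006,"wz":0.002,"grip":255},
    {"dx":-0.1,"dy":0.65,"dz":0.15,"wx":0.001,"wy":0.006,"wz":0.002,"grip":255},
    {"dx":-0.1,"dy":0.65,"dz":0.15,"wx":0.001,"wy":0.006,"wz":0.002,"grip":255},
    {"dx":-0.1,"dy":0.6,"dz":0.15,"wx":0.001,"wy":0.006,"wz":0.002,"grip":255},
    {"dx":0,"dy":0.3,"dz":0,"wx":0,"wy":0.006,"wz":0,"grip":255},
  ],
)

```text
time_s: 8.22
tcp_pos: [0.5214, 0.1932, 0.2402]
ee_rot: [-3.141, -0.043, -2.91]
wrist_force: [-0.3, -0.2, -4.5]
grip_width: 0.224
```

Emit:
send_rows(
  targets=[
    {"dx":0,"dy":0,"dz":0,"wx":0,"wy":0,"wz":0,"grip":255},
    {"dx":0,"dy":0,"dz":0,"wx":0,"wy":0,"wz":0,"grip":255},
  ],
)

```text
time_s: 8.38
tcp_pos: [0.5213, 0.1943, 0.2399]
ee_rot: [-3.141, -0.044, -2.909]
wrist_force: [-1.2, -0.1, -4.8]
grip_width: 0.225
```

```bash
python3 - <<'E'
from h import *
plan([.5214,.1976,.225],-2.906,255,n=3,pitch=-.04,off=[-.0067,0,.1425])
E
```

```text
pos [0.5213 0.1943 0.2399] rpy [-3.1407 -0.0438 -2.9085] F [-1.15 -0.14 -4.84] t 8.38 w 19.8
[{"dx": -0.02, "dy": 0.11, "dz": 0.5, "wx": -0.0, "wy": -0.001, "wz": -0.001, "grip": 255}, {"dx": -0.02, "dy": 0.11, "dz": 0.5, "wx": -0.0, "wy": -0.001, "wz": -0.001, "grip": 255}, {"dx": -0.02, "dy": 0.11, "dz": 0.5, "wx": -0.0, "wy": -0.001, "wz": -0.001, "grip": 255}]
```

Emit:
send_rows(
  targets=[
    {"dx":0,"dy":0.15,"dz":0.5,"wx":0,"wy":0,"wz":0,"grip":255},
    {"dx":0,"dy":0.15,"dz":0.5,"wx":0,"wy":0,"wz":0,"grip":255},
    {"dx":0,"dy":0.05,"dz":0.4,"wx":0,"wy":0,"wz":0,"grip":255},
    {"dx":0,"dy":0,"dz":0,"wx":0,"wy":0,"wz":0,"grip":255},
    {"dx":0,"dy":0,"dz":0,"wx":0,"wy":0,"wz":0,"grip":255},
  ],
)

```text
time_s: 8.8
tcp_pos: [0.5197, 0.1974, 0.2242]
ee_rot: [-3.141, -0.044, -2.909]
wrist_force: [0.6, -0.1, -4.2]
grip_width: 0.226
```

```bash
cat >> look.py <<'E'
def foot(im,i,p,R,zrel=.1277,ztop=None):
    """foot end edge (wood->steel) and sides; zrel: foot top below TCP in world z (or ztop)."""
    zt=ztop if ztop is not None else p[2]-zrel
    hsv=cv2.cvtColor(cv2.GaussianBlur(im,(3,3),0),cv2.COLOR_RGB2HSV).astype(float);S=hsv[...,1]
    exp=proj('wrist',p+R@np.array([.0435,0,zrel]),i);r0,c0=np.round(exp).astype(int)[::-1]
    rows=[]
    for c in range(c0-10,c0+11):
        g=S[r0-18:r0+19,c];hi,lo=np.median(g[:6]),np.median(g[-6:]);t=(hi+lo)/2
        k=np.nonzero(g<t)[0]
        if len(k) and k[0]>0:
            k=k[0];rows.append(r0-18+k-1+(g[k-1]-t)/(g[k-1]-g[k]))
    re=np.median(rows);L=[];Q=[]
    for r in range(int(re)+6,int(re)+22):
        g=S[r];t=(hi+lo)/2
        a=c0
        while g[a]<t and a>c0-45:a-=1
        b=c0
        while g[b]<t and b<c0+45:b+=1
        L.append(a+(g[a]-t)/(g[a]-g[a+1]));Q.append(b-(g[b]-t)/(g[b]-g[b-1]))
    l,q=np.median(L),np.median(Q);rm=int(re)+14
    A,B,E=at_z('wrist',(l,rm),zt,i),at_z('wrist',(q,rm),zt,i),at_z('wrist',((l+q)/2,re),zt,i)
    print('exp',exp.round(1),'edge row',round(re,1),'std',np.std(rows).round(2),'cols',l.round(1),q.round(1),'w',np.linalg.norm(A-B).round(4),'hi/lo',hi,lo)
    x=R[:,0]*[1,1,0];x/=np.linalg.norm(x)
    ctr=E-.05*x;M=(A+B)/2;y=np.cross([0,0,1],x);ctr=ctr+y*((M-ctr)@y)
    print('foot ctr world',ctr.round(4),'end tool',(R.T@(E-p)).round(4),'err to hole tool xy',(R.T@(np.array([.5214,.1976,ctr[2]])-ctr)).round(4)[:2])
    return ctr
def now():
    i=camera_info('wrist');im=capture('wrist');s=get_state();p=s['tcp_pos'];R=Ro.from_euler('xyz',s['ee_rot']).as_matrix()
    return i,im,p,R
E
python3 - <<'E'
from look import *
i,im,p,R=now();np.save('w8.npy',im);foot(im,i,p,R)
plan([.5214,.1976,.215],-2.906,255,n=3,pitch=-.04,off=[-.0067,0,.1425])
E
```

```text
exp [319.3 146.4] edge row 147.9 std 8.22 cols 327.0 311.4 w 0.0133 hi/lo 8.5 3.0
foot ctr world [0.522  0.1978 0.0965] end tool [ 0.0419 -0.      0.1297] err to hole tool xy [ 0.0006 -0.0001]
pos [0.5196 0.1974 0.2242] rpy [-3.1406 -0.0442 -2.909 ] F [-1.04 -0.56 -4.56] t 8.85 w 19.6
[{"dx": -0.04, "dy": -0.01, "dz": 0.31, "wx": -0.0, "wy": -0.001, "wz": -0.001, "grip": 255}, {"dx": -0.04, "dy": -0.01, "dz": 0.31, "wx": -0.0, "wy": -0.001, "wz": -0.001, "grip": 255}, {"dx": -0.04, "dy": -0.01, "dz": 0.31, "wx": -0.0, "wy": -0.001, "wz": -0.001, "grip": 255}]look.py:34: RuntimeWarning: divide by zero encountered in scalar divide
  L.append(a+(g[a]-t)/(g[a]-g[a+1]));Q.append(b-(g[b]-t)/(g[b]-g[b-1]))
```

```bash
python3 - <<'E'
from look import *
im=np.load('w8.npy').astype(int)
print('rows: R G B mean');
for r in range(110,176,2):print(r,im[r,312:327].mean(0).round().astype(int).tolist())
print('cols at 165');
for c in list(range(285,312,2))+list(range(328,356,2)):print(c,im[160:170,c].mean(0).round().astype(int).tolist(),end=' ')
E
```

```text
rows: R G B mean
110 [174, 174, 171]
112 [174, 176, 172]
114 [174, 175, 170]
116 [174, 175, 170]
118 [174, 175, 171]
120 [174, 175, 171]
122 [174, 175, 172]
124 [174, 175, 171]
126 [174, 175, 170]
128 [174, 174, 170]
130 [175, 175, 172]
132 [159, 159, 155]
134 [111, 110, 106]
136 [76, 62, 45]
138 [73, 57, 39]
140 [147, 117, 81]
142 [158, 127, 89]
144 [145, 116, 80]
146 [98, 79, 58]
148 [100, 99, 101]
150 [126, 126, 128]
152 [126, 126, 128]
154 [127, 126, 128]
156 [126, 126, 128]
158 [126, 126, 128]
160 [108, 109, 111]
162 [89, 92, 95]
164 [85, 88, 91]
166 [89, 92, 94]
168 [106, 108, 109]
170 [126, 126, 127]
172 [125, 126, 127]
174 [124, 125, 127]
cols at 165
285 [103, 81, 55] 287 [105, 82, 55] 289 [105, 83, 57] 291 [102, 81, 55] 293 [102, 79, 54] 295 [102, 80, 53] 297 [101, 79, 53] 299 [100, 78, 53] 301 [92, 86, 81] 303 [122, 122, 124] 305 [122, 123, 124] 307 [123, 123, 125] 309 [124, 124, 126] 311 [126, 126, 128] 328 [130, 130, 132] 330 [128, 128, 130] 332 [128, 128, 130] 334 [125, 125, 127] 336 [110, 96, 79] 338 [123, 98, 67] 340 [131, 104, 72] 342 [148, 119, 83] 344 [147, 118, 81] 346 [147, 118, 81] 348 [147, 118, 81] 350 [151, 122, 84] 352 [154, 124, 86] 354 [152, 122, 85]
```

```bash
python3 - <<'E'
from look import *
for n,r0,c in(('w3',136,314),('w6',134,318),('w7',140,319),('w8',142,319)):
    g=np.load(n+'.npy').astype(float)[r0:r0+14,c-8:c+8].mean((1,2)).round().astype(int);print(n,r0,g.tolist())
i,im,p,R=now()
print(p)
for row in(147.,148.5):
    for zr in(.124,.128,.132):
        E=at_z('wrist',(318.7,row),p[2]-zr,i);x=R[:,0]*[1,1,0];x/=np.linalg.norm(x);c=E-.05*x
        print(row,zr,c.round(4),'err tool',(R.T@(np.array([.5214,.1976,c[2]])-c)).round(4)[:2])
l,r=[at_z('wrist',(a,165),p[2]-.128,i) for a in(301.2,336.2)];print('width',np.linalg.norm(l-r))
E
```

```text
w3 136 [159, 159, 157, 158, 158, 151, 109, 85, 107, 114, 114, 114, 114, 114]
w6 134 [162, 161, 162, 162, 149, 113, 83, 112, 118, 118, 118, 118, 118, 118]
w7 140 [127, 127, 127, 127, 127, 127, 109, 82, 103, 124, 125, 126, 126, 126]
w8 142 [124, 124, 112, 96, 78, 73, 100, 122, 127, 128, 127, 127, 127, 127]
[0.51972552 0.19740087 0.22444204]
147.0 0.124 [0.5209 0.1971 0.1004] err tool [-0.0006  0.0004]
147.0 0.128 [0.5213 0.1972 0.0964] err tool [-0.0002  0.0004]
147.0 0.132 [0.5216 0.1973 0.0924] err tool [0.0002 0.0004]
148.5 0.124 [0.5221 0.1974 0.1004] err tool [0.0007 0.0004]
148.5 0.128 [0.5225 0.1975 0.0964] err tool [0.0011 0.0004]
148.5 0.132 [0.5229 0.1976 0.0924] err tool [0.0015 0.0004]
width 0.029866390505939963
```

The foot's end edge puts its centre at about (0.522,0.1974), within 1 mm of the hole. Lowering to contact.

Emit:
send_rows(
  targets=[
    {"dx":0.05,"dy":0.03,"dz":0.4,"wx":0,"wy":0,"wz":0,"grip":255},
    {"dx":0,"dy":0,"dz":0.3,"wx":0,"wy":0,"wz":0,"grip":255},
    {"dx":0,"dy":0,"dz":0.15,"wx":0,"wy":0,"wz":0,"grip":255},
    {"dx":0,"dy":0,"dz":0,"wx":0,"wy":0,"wz":0,"grip":255},
  ],
)

```text
time_s: 9.23
tcp_pos: [0.5189, 0.1973, 0.2155]
ee_rot: [-3.14, -0.043, -2.909]
wrist_force: [-0.4, 0.0, -4.6]
grip_width: 0.226
```

```bash
cat >> look.py <<'E'
def chk(zr=.128,ztop=None,r0=None):
    i,im,p,R=now();zt=ztop or p[2]-zr
    u=proj('wrist',p+R@np.array([.0425,0,p[2]-zt]),i);c=int(u[0]);r=int(u[1])
    g=im.astype(float)[r-10:r+12,c-8:c+8].mean((1,2))
    k=np.argmin(g[4:])+4;hi=np.median(g[-4:]);t=(g[k]+hi)/2
    while g[k]<t:k+=1
    row=r-10+k-1+(t-g[k-1])/(g[k]-g[k-1])
    E=at_z('wrist',(u[0],row),zt,i);x=R[:,0]*[1,1,0];x/=np.linalg.norm(x);c_=E-.05*x
    f=im.astype(float);sat=f[...,0]-f[...,2];L=sat[int(row)+6:int(row)+24].mean(0)
    a=c
    while L[a]<15:a-=1
    b=c
    while L[b]<15:b+=1
    A,B=at_z('wrist',(a+.5,row+15),zt,i),at_z('wrist',(b-.5,row+15),zt,i);y=np.cross([0,0,1],x);c_=c_+y*(((A+B)/2-c_)@y)
    s=get_state();print('t',round(s['time_s'],2),'tcp',p.round(4),'rpy',s['ee_rot'].round(4),'F',s['wrist_force'].round(2),'T',s['wrist_torque'].round(3))
    print('row',row.round(1),'cols',a,b,'w',np.linalg.norm(A-B).round(4),'end tool',(R.T@(E-p)).round(4),'ctr',c_.round(4),'err tool',(R.T@(np.array([.5214,.1976,c_[2]])-c_)).round(4)[:2])
E
python3 -c "
from look import *
chk();chk()"
```

```text
t 9.28 tcp [0.5189 0.1973 0.2157] rpy [-3.1404 -0.0428 -2.9093] F [-0.27 -0.17 -3.95] T [ 0.049 -0.037  0.011]
row 147.8 cols 300 336 w 0.0298 end tool [0.0421 0.     0.1299] ctr [0.5215 0.1967 0.0877] err tool [-0.0001  0.0009]
t 9.33 tcp [0.519  0.1974 0.2159] rpy [-3.1404 -0.0424 -2.9094] F [ 0.38  0.21 -3.8 ] T [ 0.083 -0.076 -0.035]
row 147.8 cols 300 336 w 0.0298 end tool [0.0422 0.     0.1299] ctr [0.5215 0.1967 0.0879] err tool [-0.0001  0.0009]
```

Emit:
send_rows(
  targets=[
    {"dx":0,"dy":0.08,"dz":0.12,"wx":0,"wy":0,"wz":0,"grip":255},
    {"dx":0,"dy":0,"dz":0.12,"wx":0,"wy":0,"wz":0,"grip":255},
    {"dx":0,"dy":0,"dz":0.12,"wx":0,"wy":0,"wz":0,"grip":255},
  ],
)

```text
time_s: 9.58
tcp_pos: [0.5189, 0.1982, 0.2125]
ee_rot: [-3.14, -0.041, -2.909]
wrist_force: [0.5, -0.3, -4.0]
grip_width: 0.227
```

Emit:
send_rows(
  targets=[
    {"dx":0,"dy":0,"dz":0.12,"wx":0,"wy":0,"wz":0,"grip":255},
    {"dx":0,"dy":0,"dz":0.12,"wx":0,"wy":0,"wz":0,"grip":255},
  ],
)

```text
time_s: 9.75
tcp_pos: [0.5196, 0.1983, 0.211]
ee_rot: [-3.14, -0.038, -2.909]
wrist_force: [0.8, 0.2, 2.0]
grip_width: 0.226
```

```bash
python3 -c "
from look import *
chk();chk()"
```

```text
t 9.8 tcp [0.5195 0.1983 0.2109] rpy [-3.1402 -0.0383 -2.9094] F [ 1.26 -0.01  0.03] T [ 0.102 -0.066  0.01 ]
row 146.7 cols 300 336 w 0.0298 end tool [0.0429 0.     0.1297] ctr [0.5219 0.1976 0.0829] err tool [0.0005 0.0001]
t 9.85 tcp [0.5195 0.1983 0.2109] rpy [-3.1401 -0.0386 -2.9094] F [0.72 0.74 2.03] T [ 0.124 -0.083  0.018]
row 146.8 cols 300 336 w 0.0298 end tool [0.0428 0.     0.1297] ctr [0.5219 0.1977 0.0829] err tool [0.0005 0.0001]
```

Contact: the wrist force went from -4 N to about +1 N, as expected when the foot rests and only the rod slides. The foot centre is within 0.6 mm. Now the rod goes down, straight in world z.

Emit:
send_rows(
  targets=[
    {"dx":-0.01,"dy":0,"dz":0.2,"wx":0,"wy":0,"wz":0,"grip":255},
    {"dx":-0.01,"dy":0,"dz":0.2,"wx":0,"wy":0,"wz":0,"grip":255},
    {"dx":-0.01,"dy":0,"dz":0.2,"wx":0,"wy":0,"wz":0,"grip":255},
  ],
)

```text
time_s: 10.1
tcp_pos: [0.5202, 0.1985, 0.206]
ee_rot: [-3.14, -0.035, -2.909]
wrist_force: [1.3, 0.6, 1.6]
grip_width: 0.222
```

Emit:
send_rows(
  targets=[
    {"dx":-0.01,"dy":0,"dz":0.15,"wx":0,"wy":0,"wz":0,"grip":255},
    {"dx":-0.01,"dy":0,"dz":0.15,"wx":0,"wy":0,"wz":0,"grip":255},
  ],
)

```text
time_s: 10.27
tcp_pos: [0.5203, 0.1985, 0.2027]
ee_rot: [-3.14, -0.035, -2.909]
wrist_force: [2.0, 0.5, 1.4]
grip_width: 0.226
```

```bash
python3 -c "
from look import *
chk(ztop=.084);chk(ztop=.084)"
```

```text
t 10.32 tcp [0.5203 0.1984 0.2023] rpy [-3.14   -0.0357 -2.9094] F [0.63 0.51 0.46] T [ 0.045 -0.031  0.008]
row 146.3 cols 300 337 w 0.0295 end tool [0.0444 0.     0.12  ] ctr [0.5217 0.198  0.084 ] err tool [ 0.0004 -0.0003]
t 10.37 tcp [0.5202 0.1984 0.2024] rpy [-3.14   -0.036  -2.9094] F [ 0.04  0.27 -1.08] T [ 0.06  -0.008 -0.   ]
row 146.6 cols 300 337 w 0.0295 end tool [0.0443 0.     0.1201] ctr [0.5217 0.198  0.084 ] err tool [ 0.0004 -0.0003]
```

Emit:
send_rows(
  targets=[
    {"dx":-0.01,"dy":0,"dz":0.15,"wx":0,"wy":0,"wz":0,"grip":255},
    {"dx":-0.01,"dy":0,"dz":0.15,"wx":0,"wy":0,"wz":0,"grip":255},
  ],
)

```text
time_s: 10.53
tcp_pos: [0.5204, 0.1985, 0.1994]
ee_rot: [-3.14, -0.036, -2.909]
wrist_force: [1.4, 0.7, 1.8]
grip_width: 0.229
```

Emit:
send_rows(
  targets=[
    {"dx":-0.01,"dy":0,"dz":0.15,"wx":0,"wy":0,"wz":0,"grip":255},
    {"dx":-0.01,"dy":0,"dz":0.15,"wx":0,"wy":0,"wz":0,"grip":255},
  ],
)

```text
time_s: 10.7
tcp_pos: [0.5205, 0.1985, 0.1962]
ee_rot: [-3.14, -0.035, -2.909]
wrist_force: [1.0, 0.7, 1.2]
grip_width: 0.226
```

Emit:
send_rows(
  targets=[
    {"dx":-0.01,"dy":0,"dz":0.15,"wx":0,"wy":0,"wz":0,"grip":255},
    {"dx":-0.01,"dy":0,"dz":0.15,"wx":0,"wy":0,"wz":0,"grip":255},
  ],
)

```text
time_s: 10.87
tcp_pos: [0.5207, 0.1985, 0.1928]
ee_rot: [-3.14, -0.035, -2.909]
wrist_force: [0.8, -0.2, 1.1]
grip_width: 0.226
```

```bash
python3 -c "
from look import *
chk(ztop=.084);chk(ztop=.084)"
```

```text
t 10.92 tcp [0.5206 0.1985 0.1925] rpy [-3.14   -0.0358 -2.9094] F [1.79 0.44 0.99] T [ 0.053 -0.081  0.001]
row 147.4 cols 299 338 w 0.03 end tool [0.0449 0.     0.1102] ctr [0.5219 0.198  0.084 ] err tool [ 0.0006 -0.0003]
t 10.97 tcp [0.5205 0.1985 0.1926] rpy [-3.14   -0.036  -2.9094] F [ 1.33  0.46 -0.61] T [0.107 0.024 0.063]
row 147.5 cols 299 338 w 0.03 end tool [0.0449 0.     0.1103] ctr [0.5218 0.198  0.084 ] err tool [ 0.0005 -0.0003]
```

The rod has gone about 10 mm past the block top with the force unchanged at about 1 N, so it's in the hole. Continuing.

Emit:
send_rows(
  targets=[
    {"dx":-0.01,"dy":0,"dz":0.18,"wx":0,"wy":0,"wz":0,"grip":255},
    {"dx":-0.01,"dy":0,"dz":0.18,"wx":0,"wy":0,"wz":0,"grip":255},
    {"dx":-0.01,"dy":0,"dz":0.18,"wx":0,"wy":0,"wz":0,"grip":255},
    {"dx":-0.01,"dy":0,"dz":0.18,"wx":0,"wy":0,"wz":0,"grip":255},
    {"dx":-0.01,"dy":0,"dz":0.18,"wx":0,"wy":0,"wz":0,"grip":255},
  ],
)

```text
time_s: 11.38
tcp_pos: [0.521, 0.1986, 0.1832]
ee_rot: [-3.14, -0.035, -2.909]
wrist_force: [1.6, 0.5, 1.4]
grip_width: 0.226
```

Emit:
send_rows(
  targets=[
    {"dx":-0.01,"dy":0,"dz":0.12,"wx":0,"wy":0,"wz":0,"grip":255},
    {"dx":-0.01,"dy":0,"dz":0.12,"wx":0,"wy":0,"wz":0,"grip":255},
  ],
)

```text
time_s: 11.55
tcp_pos: [0.5211, 0.1986, 0.1804]
ee_rot: [-3.14, -0.035, -2.909]
wrist_force: [1.0, -0.2, 2.1]
grip_width: 0.226
```

Emit:
send_rows(
  targets=[
    {"dx":-0.01,"dy":0,"dz":0.12,"wx":0,"wy":0,"wz":0,"grip":255},
    {"dx":-0.01,"dy":0,"dz":0.12,"wx":0,"wy":0,"wz":0,"grip":255},
  ],
)

```text
time_s: 11.72
tcp_pos: [0.5212, 0.1986, 0.1777]
ee_rot: [-3.14, -0.035, -2.909]
wrist_force: [1.4, -0.1, 0.6]
grip_width: 0.226
```

Emit:
send_rows(
  targets=[
    {"dx":-0.02,"dy":0,"dz":0.08,"wx":0,"wy":0,"wz":0,"grip":255},
    {"dx":-0.01,"dy":0,"dz":0.08,"wx":0,"wy":0,"wz":0,"grip":255},
    {"dx":-0.01,"dy":0,"dz":0.08,"wx":0,"wy":0,"wz":0,"grip":255},
  ],
  force=6,
)

```text
time_s: 11.97
tcp_pos: [0.5221, 0.1988, 0.1752]
ee_rot: [-3.14, -0.033, -2.909]
wrist_force: [1.5, 0.7, 1.4]
grip_width: 0.229
```

Emit:
send_rows(
  targets=[
    {"dx":-0.01,"dy":0,"dz":0.08,"wx":0,"wy":0,"wz":0,"grip":255},
    {"dx":-0.01,"dy":0,"dz":0.08,"wx":0,"wy":0,"wz":0,"grip":255},
    {"dx":-0.01,"dy":0,"dz":0.08,"wx":0,"wy":0,"wz":0,"grip":255},
  ],
)

```text
time_s: 12.22
tcp_pos: [0.5222, 0.1988, 0.1726]
ee_rot: [-3.14, -0.034, -2.909]
wrist_force: [1.2, 0.4, 1.2]
grip_width: 0.223
```

Emit:
send_rows(
  targets=[
    {"dx":-0.01,"dy":0,"dz":0.08,"wx":0,"wy":0,"wz":0,"grip":255},
    {"dx":-0.01,"dy":0,"dz":0.08,"wx":0,"wy":0,"wz":0,"grip":255},
    {"dx":-0.01,"dy":0,"dz":0.08,"wx":0,"wy":0,"wz":0,"grip":255},
  ],
)

```text
time_s: 12.47
tcp_pos: [0.5222, 0.1988, 0.1698]
ee_rot: [-3.14, -0.034, -2.909]
wrist_force: [1.0, -0.1, 1.5]
grip_width: 0.226
```

Emit:
send_rows(
  targets=[
    {"dx":0.06,"dy":0,"dz":0.08,"wx":0,"wy":0,"wz":0,"grip":255},
    {"dx":0.04,"dy":0,"dz":0.08,"wx":0,"wy":0,"wz":0,"grip":255},
    {"dx":0,"dy":0,"dz":0.08,"wx":0,"wy":0,"wz":0,"grip":255},
  ],
)

```text
time_s: 12.72
tcp_pos: [0.5219, 0.1987, 0.1676]
ee_rot: [-3.14, -0.032, -2.909]
wrist_force: [2.6, 1.0, 1.2]
grip_width: 0.227
```

```bash
python3 -c "
from look import *
chk(ztop=.084);chk(ztop=.084)"
```

```text
Traceback (most recent call last):
  File "look.py", line 50, in chk
    while g[k]<t:k+=1
          ~^^^
IndexError: index 22 is out of bounds for axis 0 with size 22
```

Emit:
send_rows(
  targets=[
    {"dx":0,"dy":0,"dz":0.08,"wx":0,"wy":0,"wz":0,"grip":255},
    {"dx":0,"dy":0,"dz":0.08,"wx":0,"wy":0,"wz":0,"grip":255},
    {"dx":0,"dy":0,"dz":0.08,"wx":0,"wy":0,"wz":0,"grip":255},
  ],
)

```text
time_s: 13.02
tcp_pos: [0.5219, 0.1987, 0.165]
ee_rot: [-3.14, -0.031, -2.91]
wrist_force: [2.4, 0.7, 1.4]
grip_width: 0.227
```

Emit:
send_rows(
  targets=[
    {"dx":0,"dy":0,"dz":0.08,"wx":0,"wy":0,"wz":0,"grip":255},
    {"dx":0,"dy":0,"dz":0.08,"wx":0,"wy":0,"wz":0,"grip":255},
    {"dx":0,"dy":0,"dz":0.08,"wx":0,"wy":0,"wz":0,"grip":255},
  ],
)

```text
time_s: 13.27
tcp_pos: [0.5219, 0.1987, 0.1624]
ee_rot: [-3.14, -0.031, -2.91]
wrist_force: [3.2, 1.0, 1.6]
grip_width: 0.225
```

Emit:
send_rows(
  targets=[
    {"dx":0,"dy":0,"dz":0.08,"wx":0,"wy":0,"wz":0,"grip":255},
    {"dx":0,"dy":0,"dz":0.08,"wx":0,"wy":0,"wz":0,"grip":255},
    {"dx":0,"dy":0,"dz":0.08,"wx":0,"wy":0,"wz":0,"grip":255},
  ],
)

```text
time_s: 13.52
tcp_pos: [0.5221, 0.1987, 0.1605]
ee_rot: [-3.14, -0.03, -2.909]
wrist_force: [0.7, 0.5, 9.4]
grip_width: 0.229
```

The force rose from 1.5 to 9.4 N at TCP z 0.1605 (reading ≈ 42 mm, in the expected range), so the rod is on the bottom. Holding, then checking.

Emit:
send_rows(
  targets=[
    {"dx":0,"dy":0,"dz":0,"wx":0,"wy":0,"wz":0,"grip":255},
    {"dx":0,"dy":0,"dz":0,"wx":0,"wy":0,"wz":0,"grip":255},
    {"dx":0,"dy":0,"dz":0,"wx":0,"wy":0,"wz":0,"grip":255},
  ],
)

```text
time_s: 13.77
tcp_pos: [0.5219, 0.1987, 0.1606]
ee_rot: [-3.14, -0.03, -2.909]
wrist_force: [1.3, -0.2, 2.6]
grip_width: 0.225
```

```bash
python3 - <<'E'
from look import *
i,im=look([.5214,.1976,.1],'w9',130,100,3.5)
s=get_state();print(s['wrist_force'].round(2),s['wrist_torque'].round(3))
E
```

```text
13.8167 [0.5219 0.1987 0.1606] [-3.1397 -0.0301 -2.9094]
exp [318.13264151 226.95747304]
origin 188 126
[1.62 0.38 2.24] [ 0.133 -0.275  0.026]
```

View pics/w9.png

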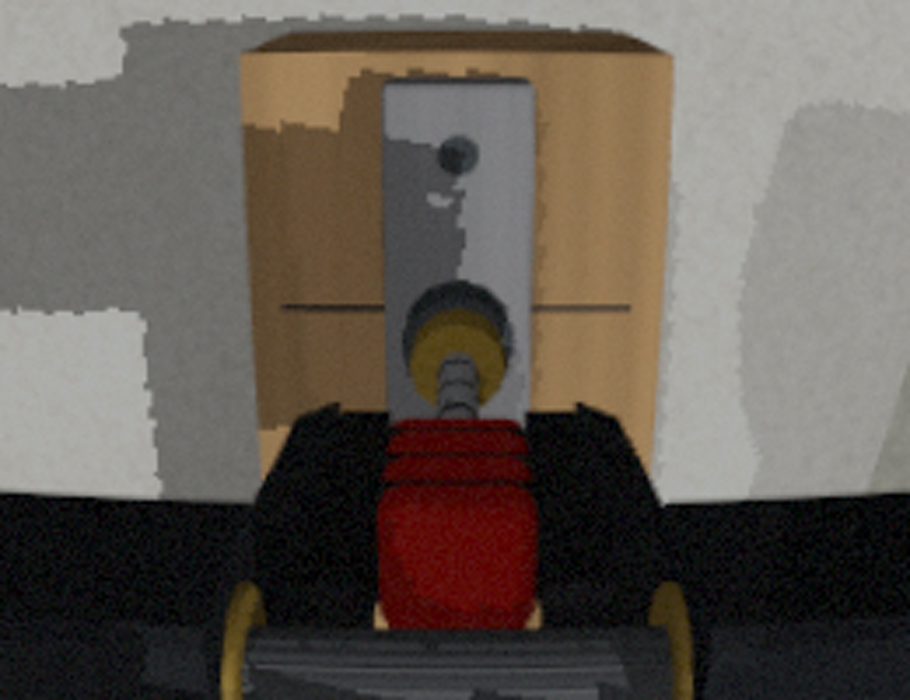

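The foot lies flat on the block, and the cross-line at crop row 307 passes under its middle on both sides (282–385, 530–630). I'll press gently once more to make sure of the bottom contact, then release.

Emit:
send_rows(
  targets=[
    {"dx":0,"dy":0,"dz":0.07,"wx":0,"wy":0,"wz":0,"grip":255},
    {"dx":0,"dy":0,"dz":0.07,"wx":0,"wy":0,"wz":0,"grip":255},
    {"dx":0,"dy":0,"dz":0.07,"wx":0,"wy":0,"wz":0,"grip":255},
    {"dx":0,"dy":0,"dz":0.07,"wx":0,"wy":0,"wz":0,"grip":255},
  ],
)

```text
time_s: 14.15
tcp_pos: [0.5222, 0.1987, 0.1604]
ee_rot: [-3.139, -0.028, -2.909]
wrist_force: [-0.3, -0.3, 8.2]
grip_width: 0.229
```

Emit:
send_rows(
  targets=[
    {"dx":0,"dy":0,"dz":0.05,"wx":0,"wy":0,"wz":0,"grip":255},
  ],
)

```text
time_s: 14.23
tcp_pos: [0.5221, 0.1988, 0.1604]
ee_rot: [-3.139, -0.028, -2.909]
wrist_force: [-0.8, -0.5, 6.2]
grip_width: 0.225
```

It's solid at z 0.1604 under 6–8 N. Releasing.

Emit:
send_rows(
  targets=[
    {"dx":0,"dy":0,"dz":0.03,"wx":0,"wy":0,"wz":0,"grip":170},
    {"dx":0,"dy":0,"dz":0,"wx":0,"wy":0,"wz":0,"grip":150},
    {"dx":0,"dy":0,"dz":0,"wx":0,"wy":0,"wz":0,"grip":110},
    {"dx":0,"dy":0,"dz":0,"wx":0,"wy":0,"wz":0,"grip":90},
    {"dx":0,"dy":0,"dz":0,"wx":0,"wy":0,"wz":0,"grip":90},
  ],
)

```text
time_s: 14.65
tcp_pos: [0.5203, 0.1984, 0.1582]
ee_rot: [-3.139, -0.034, -2.909]
wrist_force: [1.1, 0.7, 0.4]
grip_width: 0.575
```

Emit:
send_rows(
  targets=[
    {"dx":0,"dy":0,"dz":0,"wx":0,"wy":0,"wz":0,"grip":60},
    {"dx":0,"dy":0,"dz":-1.0,"wx":0,"wy":0,"wz":0,"grip":60},
    {"dx":0,"dy":0,"dz":-1.5,"wx":0,"wy":0,"wz":0,"grip":60},
    {"dx":0,"dy":0,"dz":-2.0,"wx":0,"wy":0,"wz":0,"grip":60},
    {"dx":0,"dy":0,"dz":-2.5,"wx":0,"wy":0,"wz":0,"grip":60},
  ],
)

```text
time_s: 15.07
tcp_pos: [0.5205, 0.1987, 0.2271]
ee_rot: [-3.14, -0.046, -2.909]
wrist_force: [0.3, 0.2, -0.3]
grip_width: 0.765
```

Emit:
send_rows(
  targets=[
    {"dx":0,"dy":0,"dz":-2.5,"wx":0,"wy":0,"wz":0,"grip":60},
    {"dx":0,"dy":0,"dz":-1.5,"wx":0,"wy":0,"wz":0,"grip":60},
    {"dx":0,"dy":0,"dz":0,"wx":0,"wy":0,"wz":0,"grip":60},
    {"dx":0,"dy":0,"dz":0,"wx":0,"wy":0,"wz":0,"grip":60},
  ],
)

```text
time_s: 15.4
tcp_pos: [0.5233, 0.1994, 0.2762]
ee_rot: [-3.139, -0.036, -2.909]
wrist_force: [0.3, 0.5, -0.7]
grip_width: 0.76
```

```bash
python3 - <<'E'
from look import *
i,im=look([.5214,.1976,.1],'w10',110,85,3.5)
a=cv2.imread('pics/w10.png')
s=capture('side')[200:330,180:330];b=cv2.cvtColor(cv2.resize(s,None,fx=2.7,fy=4.577,interpolation=cv2.INTER_CUBIC),cv2.COLOR_RGB2BGR)
b=cv2.resize(b,(0,0),fx=1,fy=a.shape[0]/b.shape[0]);o=np.hstack([a,b]);o=cv2.resize(o,None,fx=min(1,800/o.shape[1]),fy=min(1,800/o.shape[1]));cv2.imwrite('pics/fin.png',o);print(o.shape)
E
```

```text
15.45 [0.5233 0.1994 0.2761] [-3.1395 -0.036  -2.9089]
exp [318.07574684 186.1248966 ]
origin 208 101
(405, 800, 3)
```

View pics/fin.png

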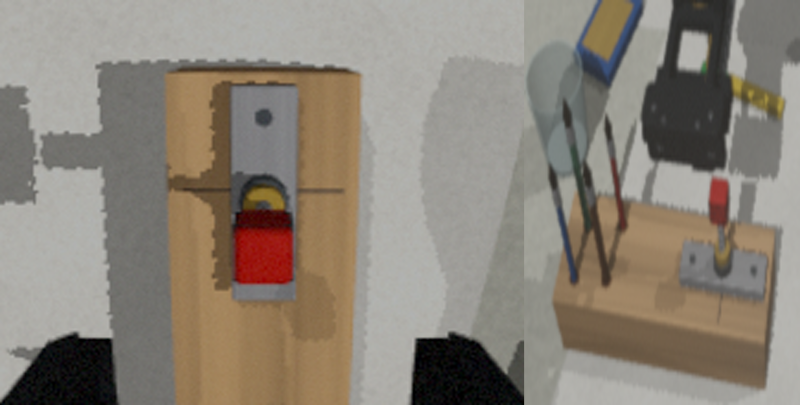

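The gauge stands upright on the block, with its foot centred on the pencil line and the other things visible in place. One numeric check before handing in.

```bash
python3 - <<'E'
from look import *
i=dict(np.load('w10i.npz'));k=3.5*800/1175
f=lambda x,y,z:at_z('wrist',np.array([208,101])+(np.array([x,y])+.5)/k-.5,z,i)
q=[f(231,86,.084),f(296,86,.084),f(297,298,.084),f(233,298,.084)]
print('foot ctr',np.mean(q,0).round(4),'L',np.linalg.norm(q[0]-q[3]).round(4),np.linalg.norm(q[1]-q[2]).round(4),'W',np.linalg.norm(q[0]-q[1]).round(4))
for z in(.170,.175,.180):
    h=[f(234,226,z),f(292,226,z),f(292,283,z),f(236,283,z)];print(z,'head w',np.linalg.norm(h[0]-h[1]).round(4),np.mean(h,0).round(4))
job_done()
E
```

```text
foot ctr [0.5212 0.1981 0.084 ] L 0.0987 0.0987 W 0.0285
0.17 head w 0.0195 [0.5229 0.1983 0.17  ]
0.175 head w 0.0191 [0.5214 0.198  0.175 ]
0.18 head w 0.0187 [0.5199 0.1976 0.18  ]
the job is handed in; nothing more can be done
```

The gauge is standing on the brush block over the empty hole, foot flat and rod on the bottom, ready for you to read. I handed the job in at about 15.5 s of the 53 s allowed. No verdict is reported back to me.

**What I did:** I took the grey steel gauge by its red head, leaving the two blue ones and the pink one alone. I set its foot on the block and slid the rod down in steps of about 1 mm near the bottom. It stopped when the wrist force rose from about 1.5 N to 9.4 N, and stayed put under a second press of 6–8 N. I then let go and drew the arm back up.

**Depth:** from how far the gripper travelled, my rough estimate is 42 mm. Read the gauge for the real figure.

**Last checks:**
- **Foot position:** its centre measured (0.5212, 0.1981) against the hole at (0.5214, 0.1976), about 0.5 mm off.
- **Upright:** if the gauge reads about 42 mm, the top of the head is directly above the hole to within about 0.5 mm.
- **Other things on the desk:** the tin, marker, jar and brushes looked undisturbed in the last picture. I did not measure them, and the eraser, pot, tape and small brush were not in that view.

**What disagreed or could not be checked:**
- The gauge leaned roughly 0.03 rad in the grip during the carry. I tilted the tool to counter it before setting the foot down.
- One automatic check of the foot's edge failed partway down the hole, so I used pictures for that instead.
- The rod's contact with the bottom after release could not be measured. I infer it from the two presses just before letting go.

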